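Stand the reference tile before a reader and hold its sprung lid at the mark

TASK

Set up the calibration of the blue-lidded reader: take the black-edged reference tile out of its sloping metal cradle and stand it upright on its 80 mm long thin edge on the yellow stripe of the reader's front deck, lying along the stripe and centred on it, and let go of it while the lid is still shut. Then take the sprung lid by its black bar handle, lift it until the white pointer on the lid is level with the red marker on the scale at the reader's left side, and finish while still holding the lid there, with the tile still standing. Do not shift the red marker or disturb the white dropper bottle, the timer and the label roll.

Things in the scene. Friction and masses are not known exactly. Their poses are not given: they have to be found in the camera images.
- reader: White and grey instrument fixed to the table. Origin on the table under the middle of the yellow stripe; x points to its back, y to its left, z up. Front deck: x -30 to 115 mm, y +-75 mm, top at z 12 mm. Housing: x 115 to 241 mm, y +-80 mm, 75 mm tall, with the blue lid 95 mm. On its left, y 90 to 102 mm, an arc-shaped scale of 125 mm radius about the hinge line, up to 190 mm tall.
- stripe (a point): Middle of the yellow stripe on the top of the front deck, 12 mm above the table. The stripe is 90 mm long along y and 16 mm wide along x; axes as the reader's.
- tile_center (a point): Centre of the loose rigid tile, 14 mm thick (its x), 80 mm wide (y), 70 mm high (z, upright at the end), 0.11 to 0.21 kg, black rim, both faces alike. It starts leaning in the cradle, its z (up along the tile) tipped 35 degrees from vertical towards the cradle's -x. Between the rails (58 mm clear) both faces are free: pinch it through its thickness from the upper edge.
- cradle: Steel cradle fixed to the table, base 100 x 96 x 10 mm, origin on the table. Two rails at y = +-33 mm slope up to its -x (robot side), 35 degrees from vertical, reaching 42 mm up the tile's underside. The tile's lower edge lies at x 25 to 36 mm, 34 to 42 mm above the table, in small hooks that overlap the lower 8 mm of its far face: draw it out along its slope first.
- lid (a joint): Lid angle in rad: 0 shut, growing as its front rises (about the reader's y axis through hinge), stop at 1.3. A spring pulls it shut: about 0.45 N m when shut rising to about 0.9 N m at 0.7 rad, 3 to 8 N at the handle. It snaps shut when let go.
- hinge (a point): Middle of the lid's hinge line, 83 mm above the table, 230 mm behind the stripe; the line runs along the reader's y.
- handle (a point): Centre of the lid's black bar handle: a cylinder 18 mm in diameter, 26 mm long along the reader's y, on a 10 mm wide neck before the lid's front; 150 mm from the hinge line, and when shut 83 mm above the table and 80 mm behind the stripe. It moves with the lid; pinched by its flat ends from above it turns between the fingers as the lid rises.
- pointer (a point): Outer end of the white pointer at the left edge of the lid, 125 mm from the hinge line; its axes turn with the lid and are the reader's when the lid is shut.
- index_mark (a point): Inner end of the red marker, a 16 x 18 x 8 mm rider on the arc-shaped scale, 125 mm from the hinge line; its x axis points to the hinge line at the angle that the lid is to have.
- index (a joint): Angle of the red marker in rad, counted as the lid's: the lid stands at the mark when joint lid equals it. Between 0.35 and 0.75; it is different in every run and must not be moved.
- dropper_1: Small white-capped dropper bottle standing upright, 20 mm wide, 64 mm tall, origin under its foot; bystander.
- timer: White square digital timer, 64 x 64 x 20 mm, origin under its middle; bystander.
- label_roll: White roll of labels lying flat, 63 mm wide, 25 mm tall, origin under its middle; bystander.

How it is judged:
By the outcome, as a careful person would: the job done as asked, in the order asked, and still so for the second after the job is handed in, while the arm keeps its last pose, push and grip.
It also fails if it takes over 54 s, if anything falls off the work surface, if the arm or the gripper's body presses on something with over 40 N, if the wrist force passes 120 N, or if a joint passes its speed limit or range.

ROBOT

A 7-joint arm with a two-finger parallel gripper is mounted at the origin on a cart in front of the work surface, level with it; the furniture and walls round the work are solid. World frame = base frame: x ahead of the robot, y to its left, z up, the work surface at z = 0. Lengths are in m, angles in rad, forces in N, time in s.
With the tool pointing down it reaches from about 0.4 to 0.875 m from the base axis. Payload 19.3 kg.
Tool frame: the origin (TCP) lies at the very end of the fingers, on their centre line; the grasp point (between the pads) lies 19 mm behind it; z points along the fingers, y is the direction in which the jaws open and shut (so a half turn about z gives the same grasp; the last joint's range is limited). The gripper opens to 85 mm and grips with 20 to 120 N. Pads are 22 mm wide; open, the fingers measure 114 mm over their backs; the gripper's body (76 mm by 85 mm) begins 54 mm behind the grasp point. The pads swing forward as they close: fully open they stand 13 mm farther back than shut.
Start: joints at [1.174, 0.521, -0.036, 1.599, 0.021, 1.021, -0.113], TCP at [0.201, -0.592, 0.206] pointing down, gripper open.
Joint ranges: [-2.91, 2.91], [-0.3, 2.13], [-1.5, 1.42], [0.17, 2.43], [-1.26, 4.41], [0.16, 1.93], [-2.52, 2.52]. Speed limits (rad/s): [1.89, 1.89, 2.39, 2.39, 3.01, 3.01, 3.01].

INTERFACE

Orientations are given as a unit quaternion [w, x, y, z].
In Python, from cell import r gives the robot as it stands.
- The arm moves only by the tool step_arm, never from a script. Its argument "moves" is a list of rows, each a list of 3 entries, a list of its own where there are three numbers: the opening, from -1 (shut) to 1 (fully open), then the shift along the tool's x, y, z in cm, then the turn about the tool's z in rad. A call has 1 to 5 rows; each row shifts and turns the commanded pose from where the row before left it, along the tool's axes as they then stand; what a row does not reach is not made up. A row lasts 1/12 s, in which the tool goes at most 41.7 mm and 7.16 degrees, less where a joint would pass 70% of its speed; a pose out of reach is approached as far as the arm can. A call is refused whole if a number of a shift passes 4.17 or a number of a turn 0.125, either way. A call with a gripper value outside its range is refused whole. The fingers move at their own pace and stop on an object; "newtons" is the grip in N (left out, the last holds). Time passes only in rows, so rows that do not move let the fingers close. It gives the time, the measured TCP pose, the force and the opening at its end, in the units of the state.
- r.observe(): the state, without advancing time (a new reading comes with each control period).
- r.camera(name): name is "side" or "top" or "wrist"; returns (picture, depth): 384x512x3 uint8, red, green, blue; 384x512 float32, m along the optical axis (not along the pixel's ray), 0 where there is no reading.
- r.camera_model(name): a dict with "camera_matrix" (3x3 intrinsics, pixels), "dist_coeffs" ([k1, k2, p1, p2, k3] as OpenCV has them; the pictures are not rectified), "rvec" (rotation vector, rad) and "tvec" (3), from world to camera coordinates, as OpenCV has them. Camera axes: x right, y down, z forward; pixel columns grow to the right and rows downward; lengths in m; the calibration is good to about 2 mm. A picture is of the moment at which its call begins: read the wrist's pose just before it. camera_model takes no time and is no camera call; for the wrist camera it gives the pose at the moment of the call.
- r.sign_off(): hands the job in, once; it reports no verdict.
The state is a dict: "time": time; "qpos": joint angles; "qd": joint speeds; "effort": joint torques, N m; "tcp_pos": TCP position; "tool_rot": TCP orientation; "ft_force": force on the tool from outside, world axes, zero at the start; "moment": the same for the moment, N m; "width": opening from 0.0 (shut) to 1.0 (fully open).
Only numpy, scipy, OpenCV 4.12 (cv2) and the standard library are available. Lean on these libraries where they do the work, as an engineer would, in place of code of your own. Each camera call takes 0.05 s, during which the arm holds its last target.

## Working session

There is one attempt and no reset: what is moved stays moved. The work goes in short steps, Python scripts to look and compute and a tool call to move; the robot and the scene stay as the last step left them, time stands still between calls to the robot, and variables do not carry over. Pictures are saved under pics/ and viewed, and the job is handed in when it is done.

Besides the shell and the picture viewer there is one more tool, called after ">>>" in YAML: its name, and indented under it one key for each argument. step_arm: Moves the arm, as the interface text tells. Its arguments: {"type":"object","properties":{"moves":{"type":"array"},"newtons":{"type":"number"}},"required":["moves"]}

```bash
ls -la; mkdir -p pics
python3 - <<'E'
from cell import r
import cv2,numpy as np,pickle
o=r.observe();print(o)
for n in ("side","top","wrist"):
    m=r.camera_model(n); p,d=r.camera(n)
    cv2.imwrite(f"pics/{n}0.png",p[:,:,::-1]); pickle.dump((m,p,d),open(f"{n}0.pkl","wb"))
    print(n,m)
E
```

```text
total 12
drwxr-xr-x  3 agent agent 4096 Dec  7 02:48 .
drwxr-xr-x 23 root  root  4096 Dec  7 02:48 ..
drwxr-xr-x  2 agent agent 4096 Dec  7 02:48 pics
{'time': 0.0, 'qpos': array([ 1.17379027,  0.52201275, -0.03633264,  1.59996427,  0.02117047,
        1.02107926, -0.11281124]), 'qd': array([-2.09763976e-06, -6.17820820e-04,  1.08333226e-03, -6.23937384e-04,
       -3.55106457e-04, -1.67210626e-03, -1.47190875e-03]), 'effort': array([ 2.82152563e-03, -9.27092314e+01,  1.98036723e+00, -3.69930124e+01,
        1.77401322e-02,  8.25597032e-03, -2.86361910e-05]), 'tcp_pos': array([ 0.2005058 , -0.59160806,  0.20584212]), 'tool_rot': array([-5.28479741e-04,  9.86681936e-01,  1.62660586e-01, -1.11219748e-04]), 'ft_force': array([-0.39569984, -1.10228953, -0.36503179]), 'moment': array([ 0.04471292, -0.00122473, -0.0003679 ]), 'width': 1.0008915059835881}
side {'camera_matrix': array([[487.34058439,   0.        , 253.98975558],
       [  0.        , 487.34058439, 190.51147671],
       [  0.        ,   0.        ,   1.        ]]), 'dist_coeffs': array([-0.21280278,  0.        ,  0.        , 
[... 192 characters left out ...]
    , 256.82223188],
       [  0.        , 356.2274197 , 196.90805438],
       [  0.        ,   0.        ,   1.        ]]), 'dist_coeffs': array([0.03817661, 0.        , 0.        , 0.        , 0.        ]), 'rvec': array([ 2.14752517, -2.17856654,  0.17482551]), 'tvec': array([-0.30481367,  0.54502565,  0.93653898])}
wrist {'camera_matrix': array([[281.80266698,   0.        , 254.74017468],
       [  0.        , 281.80266698, 194.90488526],
       [  0.        ,   0.        ,   1.        ]]), 'dist_coeffs': array([-0.03546467,  0.        ,  0.        ,  0.        ,  0.        ]), 'rvec': array([-2.36065666,  1.69104316,  0.24212729]), 'tvec': array([-0.62419455, -0.03717263,  0.37990283])}
```

View pics/side0.png

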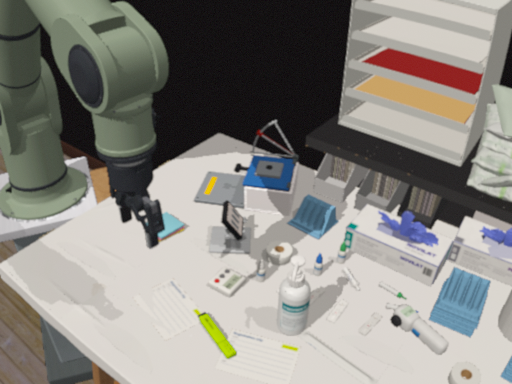

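View pics/top0.png

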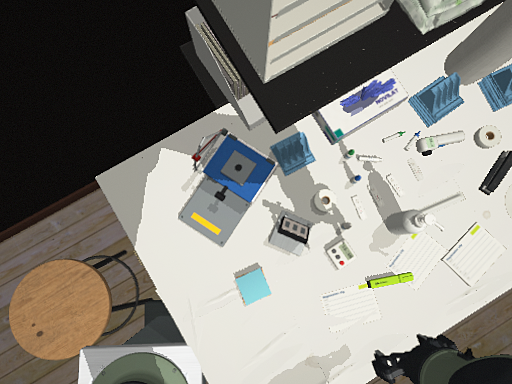

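View pics/wrist0.png

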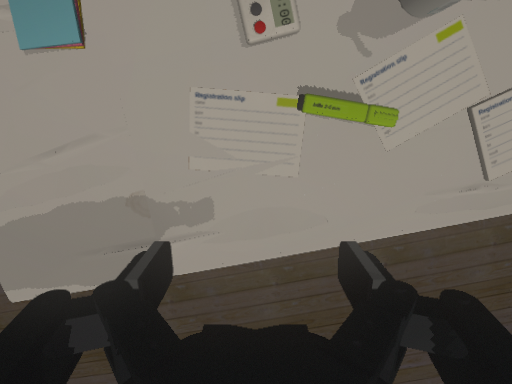

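The top view shows the stripe near (206,224), lid handle near (221,195), the cradle and tile near (290,232), the timer at (340,253) and the roll at (324,199). The side view shows the marker near (258,132). I'll zoom in and measure.

```bash
cat > h.py <<'E'
import numpy as np,cv2,pickle
from scipy.spatial.transform import Rotation as R
def load(n): return pickle.load(open(n+".pkl","rb"))
def cloud(m,d):
    H,W=d.shape
    u,v=np.meshgrid(np.arange(W),np.arange(H))
    p=cv2.undistortPoints(np.stack([u,v],-1).reshape(-1,1,2).astype(float),m["camera_matrix"],m["dist_coeffs"]).reshape(H,W,2)
    c=np.dstack([p*d[...,None],d])
    Rm=cv2.Rodrigues(m["rvec"])[0]
    return (c-m["tvec"])@Rm   # R^T(c-t)
def proj(m,P): return cv2.projectPoints(np.atleast_2d(P).astype(float),m["rvec"],m["tvec"],m["camera_matrix"],m["dist_coeffs"])[0].reshape(-1,2)
def ray(m,uv):
    p=cv2.undistortPoints(np.array(uv,float).reshape(-1,1,2),m["camera_matrix"],m["dist_coeffs"]).reshape(-1,2)
    Rm=cv2.Rodrigues(m["rvec"])[0]
    return -Rm.T@m["tvec"], np.c_[p,np.ones(len(p))]@Rm
def onz(m,uv,z):
    o,d=ray(m,uv); return o+d*((z-o[2])/d[:,2])[:,None]
E
python3 - <<'E'
from h import *
m,p,d=load("top0")
c=p[120:280,170:370]; cv2.imwrite("pics/t0z.png",cv2.resize(c,None,fx=4,fy=3.75,interpolation=cv2.INTER_CUBIC)[:,:,::-1])
m,p,d=load("side0")
c=p[110:290,185:345]; cv2.imwrite("pics/s0z.png",cv2.resize(c,None,fx=4,fy=3.33,interpolation=cv2.INTER_CUBIC)[:,:,::-1])
m,p,d=load("top0")
C=cloud(m,d)
# yellow
hsv=cv2.cvtColor(p,cv2.COLOR_RGB2HSV)
msk=cv2.inRange(hsv,(20,150,120),(28,255,255)); msk[:, 230:]=0;msk[:200]=0;msk[240:]=0
ys,xs=np.nonzero(msk);print(len(xs),cv2.minAreaRect(np.c_[xs,ys].astype(np.float32)))
print("depth pts",C[ys,xs].mean(0)); P=onz(m,np.c_[xs,ys],0.012); print(P.mean(0))
q=P[:,:2]-P[:,:2].mean(0); w,v=np.linalg.eigh(q.T@q/len(q)); print(np.sqrt(w*12),np.degrees(np.arctan2(v[1],v[0])))
for uv in [(290,232),(240,170),(340,253),(324,199),(347,225),(221,195),(200,240)]: print(uv,C[uv[1],uv[0]])
E
```

```text
178 ((205.4230499267578, 223.11537170410156), (31.895263671875, 5.269651412963867), 33.6900634765625)
depth pts [ 0.47243459 -0.16964227  0.01938665]
[ 0.47278321 -0.16898316  0.012     ]
[0.01522036 0.08985547] [145.83345817  55.83345817]
(290, 232) [ 0.4087317  -0.28646823  1.00893208]
(240, 170) [ 0.60445392 -0.2683341   0.09631886]
(340, 253) [ 0.3847329  -0.54022907  0.01745029]
(324, 199) [ 0.5372496  -0.5055231   0.00328616]
(347, 225) [ 0.45957225 -0.55351636  0.05365223]
(221, 195) [ 0.53946902 -0.21856068  0.09428337]
(200, 240) [ 0.42638321 -0.1536543   0.00688589]
```

View pics/t0z.png

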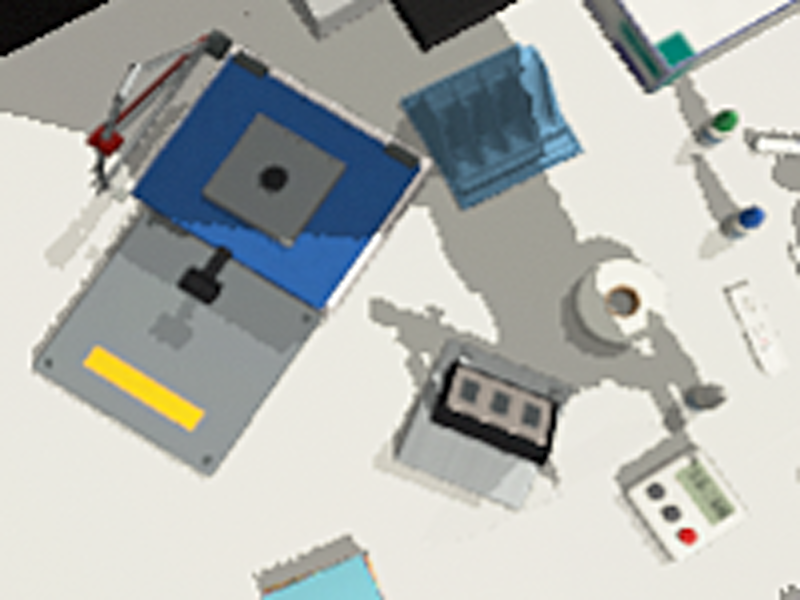

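View pics/s0z.png

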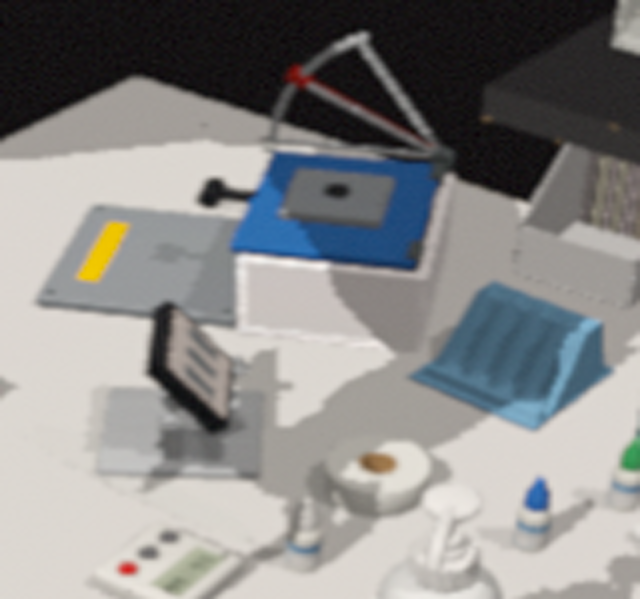

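Reader yaw is about -34°. Next I fit the cradle and reader poses by model overlay in both views.

```bash
cat >> h.py <<'E'
def T2(p): # x,y,yaw
    c,s=np.cos(p[2]),np.sin(p[2]); return np.array([[c,-s,0],[s,c,0],[0,0,1]]),np.array([p[0],p[1],0])
def tow(p,Q): Rm,t=T2(p); return np.atleast_2d(Q)@Rm.T+t
U0=np.array([.025,0,.034]);F0=np.array([.0365,0,.042]);zz=np.array([-np.sin(np.radians(35)),0,np.cos(np.radians(35))])
Y=np.array([0,.04,0])
TILE=np.array([U0+Y,U0-Y,F0-Y,F0+Y,U0+Y+.07*zz,U0-Y+.07*zz,F0-Y+.07*zz,F0+Y+.07*zz])
def box(x0,x1,y0,y1,z0,z1): return np.array([[x0,y0,z0],[x1,y0,z0],[x1,y1,z0],[x0,y1,z0],[x0,y0,z1],[x1,y0,z1],[x1,y1,z1],[x0,y1,z1]])
BASE=box(-.05,.05,-.048,.048,0,.01)
DECK=box(-.03,.115,-.075,.075,0,.012); HOUS=box(.115,.241,-.08,.08,0,.095); STR=box(-.008,.008,-.045,.045,.012,.012)
ED=[(0,1),(1,2),(2,3),(3,0),(4,5),(5,6),(6,7),(7,4),(0,4),(1,5),(2,6),(3,7)]
def wire(img,m,P,off,sc,col):
    q=(proj(m,P)-off+.5)*sc-.5
    for a,b in ED: cv2.line(img,tuple(int(v) for v in q[a]),tuple(int(v) for v in q[b]),col,1,cv2.LINE_AA)
def marc(p,ang,r=.125,y=.096,n=None): return tow(p,np.array([[.230-r*np.cos(a),y,.083+r*np.sin(a)] for a in np.atleast_1d(ang)]))
def overlay(name,out,rect,sc,cr=None,rd=None,arc=None,tile=True):
    m,p,d=load(name); x0,y0,x1,y1=rect
    im=np.ascontiguousarray(cv2.resize(p[y0:y1,x0:x1],None,fx=sc,fy=sc,interpolation=cv2.INTER_CUBIC)[:,:,::-1])
    o=np.array([x0,y0])
    if cr is not None:
        wire(im,m,tow(cr,BASE),o,sc,(0,200,0)); 
        if tile: wire(im,m,tow(cr,TILE),o,sc,(0,0,255))
    if rd is not None:
        for B,c in((DECK,(0,255,0)),(HOUS,(255,0,255)),(STR,(0,0,255))): wire(im,m,tow(rd,B),o,sc,c)
    cv2.imwrite(out,im)
E
python3 - <<'E'
from h import *
from scipy.optimize import least_squares
m,p,d=load("top0")
clk=np.array([[460,362],[558,400],[548,465],[433,418]])/[4,3.75]+[170,120]
idx=[3,2,5,4]  # guess F0+Y, F0-Y, top ones
def f(q): return (proj(m,tow(q,TILE[[3,2,5,4]]))-clk).ravel()
for y0 in (-.2,-.5):
    s=least_squares(f,[.45,-.38,y0]);print(s.x,np.degrees(s.x[2]),s.fun.reshape(-1,2).round(1).tolist())
cr=s.x; rd=[.4728,-.1690,np.radians(-34.17)]
overlay("top0","pics/ov_t.png",(170,120,370,280),4,cr,rd)
overlay("side0","pics/ov_s.png",(185,110,345,290),4,cr,rd)
E
```

```text
[ 0.43946726 -0.40705178 -0.41944186] -24.032248319341015 [[-1.2, -1.3], [1.5, 0.2], [-0.1, 0.4], [-0.2, 0.6]]
[ 0.43946726 -0.40705178 -0.41944197] -24.032254832446704 [[-1.2, -1.3], [1.5, 0.2], [-0.1, 0.4], [-0.2, 0.6]]
```

View pics/ov_t.png

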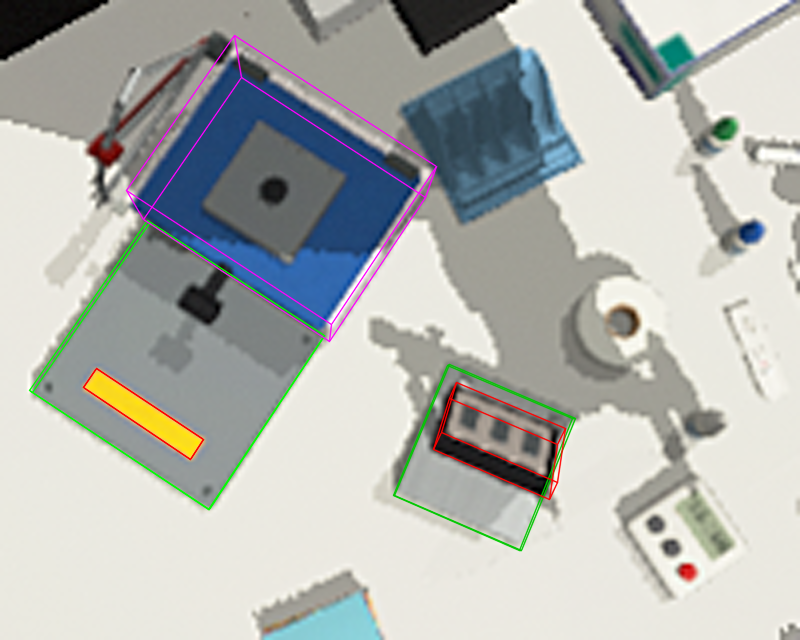

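View pics/ov_s.png

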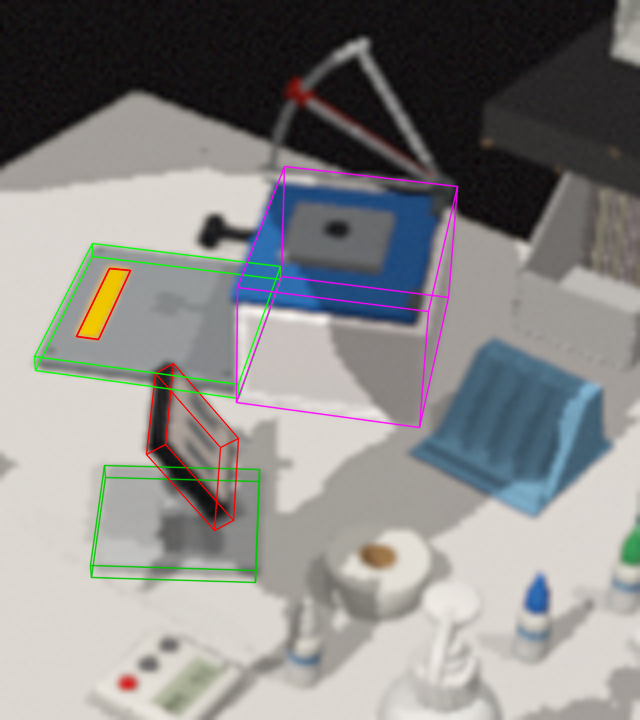

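The overlay fits to a few mm: stripe and deck well, cradle base well, tile roughly. I'll move over the cradle with the final grasp yaw and refine with the wrist camera.

```bash
cat > st.py <<'E'
from h import *
from cell import r
def tool(o):
    w,x,y,z=o["tool_rot"]; return R.from_quat([x,y,z,w]).as_matrix()
def toolmove(o,target,yaw=None):
    M=tool(o); d=M.T@(np.array(target)-o["tcp_pos"])*100
    cy=np.arctan2(M[1,0],M[0,0])
    print("tcp",o["tcp_pos"].round(4),"yaw",round(np.degrees(cy),2),"F",o["ft_force"].round(1),"w",round(o["width"]*85,1),"t",round(o["time"],2))
    t=0
    if yaw is not None: t=-((yaw-cy+np.pi)%(2*np.pi)-np.pi)
    print("tool shift cm",d.round(2),"turn",round(t,3))
E
python3 - <<'E'
from st import *
o=r.observe(); M=tool(o); m=r.camera_model("wrist")
Rm=cv2.Rodrigues(m["rvec"])[0]; c=-Rm.T@m["tvec"]
print("cam in tool",M.T@(c-o["tcp_pos"]),"axes",(M.T@Rm.T).round(3))
cr=[.4395,-.407,np.radians(-24)]
tc=tow(cr,[[.0107,0,.0667]])[0];print(tc)
toolmove(o,[tc[0]-0.03,tc[1]-0.08,.25],np.radians(66))
E
```

```text
cam in tool [ 7.02553374e-02  2.96117896e-05 -1.68175046e-01] axes [[ 0.001 -0.961 -0.278]
 [ 1.     0.001 -0.001]
 [ 0.001 -0.278  0.961]]
[ 0.44927494 -0.41135208  0.0667    ]
tcp [ 0.2005 -0.5917  0.206 ] yaw 18.72 F [-0.3  0.7  0.1] w 85.1 t 0.15
tool shift cm [23.94 -2.48 -4.4 ] turn -0.825
```

>>> step_arm:
  moves:
    - [1,[3.67,-1.13,-0.6],0]
    - [1,[3.67,-1.13,-0.6],0]
    - [1,[3.67,-1.13,-0.6],0]
    - [1,[3.67,-1.13,-0.6],0]
    - [1,[3.67,-1.13,-0.6],0]

```text
time: 0.57
tcp_pos: [0.3574, -0.4781, 0.2366]
tool_rot: [-0.0, 0.987, 0.163, -0.0]
ft_force: [0.5, -0.6, -0.2]
width: 0.998
```

>>> step_arm:
  moves:
    - [1,[3.67,-1.13,-0.6],0]
    - [1,[3.67,-1.13,-0.6],0]
    - [1,[3.67,-1.13,-0.6],0]
    - [1,[0,0,0],-0.12]
    - [1,[0,0,0],-0.12]

```text
time: 0.98
tcp_pos: [0.452, -0.4098, 0.2544]
tool_rot: [-0.0, 0.959, 0.284, 0.0]
ft_force: [-1.1, -1.5, -1.0]
width: 1.004
```

>>> step_arm:
  moves:
    - [1,[0,0,0],-0.12]
    - [1,[0,0,0],-0.12]
    - [1,[0,0,0],-0.12]
    - [1,[0,0,0],-0.12]
    - [1,[0,0,0],-0.105]

```text
time: 1.4
tcp_pos: [0.4495, -0.412, 0.2541]
tool_rot: [-0.0, 0.837, 0.547, -0.0]
ft_force: [0.6, -0.7, 0.8]
width: 1.005
```

```bash
cat > snap.py <<'E'
import sys
from st import *
def snap(name,tag):
    m=r.camera_model(name); p,d=r.camera(name)
    pickle.dump((m,p,d),open(tag+".pkl","wb")); cv2.imwrite(f"pics/{tag}.png",p[:,:,::-1]); return m,p,d
if __name__=="__main__":
    snap(sys.argv[1],sys.argv[2]); toolmove(r.observe(),[.4493,-.4114,.25],np.radians(66))
E
sed -i 's/^    snap(sys/    toolmove(r.observe(),[.4493,-.4114,.25],np.radians(66)); snap(sys/' snap.py
python3 snap.py wrist w1; python3 -c "
from h import *
overlay('w1','pics/w1o.png',(56,24,456,384),2,[.4395,-.407,np.radians(-24)],[.4728,-.1690,np.radians(-34.17)])"
```

```text
tcp [ 0.4495 -0.412   0.2541] yaw 66.35 F [ 0.6 -0.7  0.8] w 85.4 t 1.4
tool shift cm [ 0.05 -0.05  0.41] turn 0.006
tcp [ 0.4495 -0.412   0.2541] yaw 66.77 F [ 0.1  0.8 -0.3] w 84.8 t 1.45
tool shift cm [ 0.05 -0.04  0.41] turn 0.013
```

View pics/w1o.png

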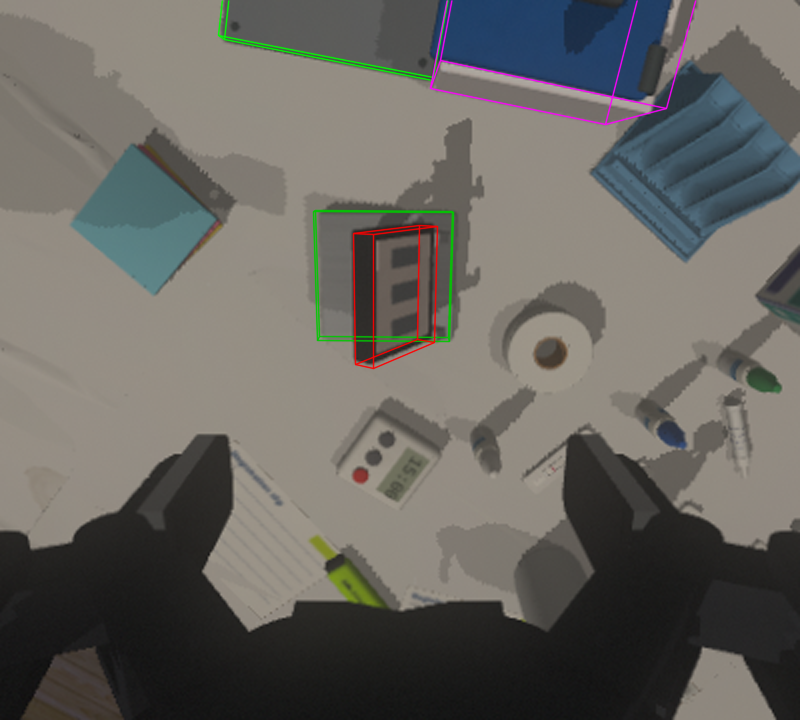

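The fit is good here too; the tile spans about (353–437, 225–368) in the overlay. I'll zoom for a sub-pixel refit.

```bash
python3 -c "
from h import *
overlay('w1','pics/w1z.png',(205,115,295,220),6,None,None)
overlay('w1','pics/w1zo.png',(205,115,295,220),6,[.4395,-.407,np.radians(-24)],None)"
```

```text
(no output)
```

View pics/w1z.png

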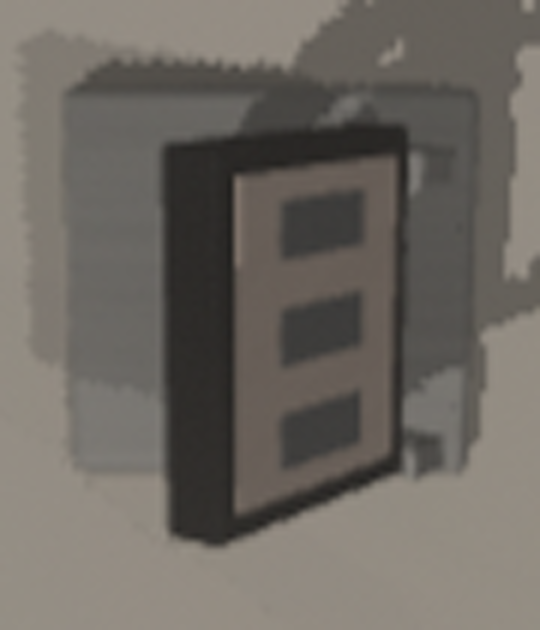

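View pics/w1zo.png

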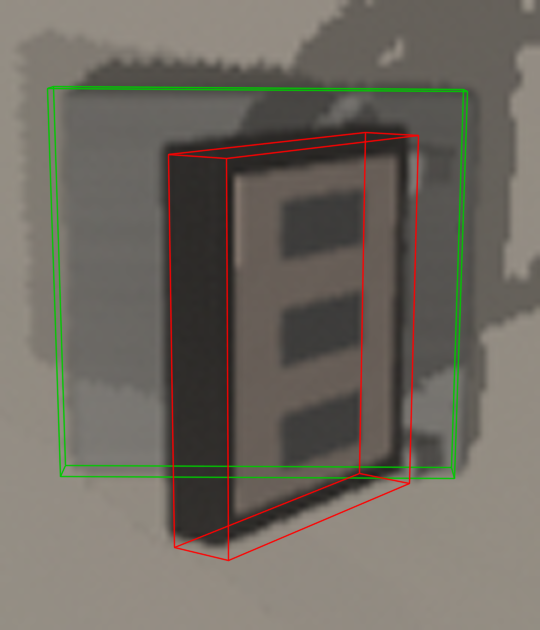

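Run:
```python
from h import *
from scipy.optimize import least_squares
A=np.array([[404,127],[402,465],[165,147],[172,535],[222,546]])/6+[205,115]-.4
IA=[3,2,4,5,6]
mw,_,_=load("w1"); mt,_,_=load("top0"); ms,_,_=load("side0")
Bc=np.array([[457,383],[560,430],[547,495],[434,446]])/4+[170,120]-.4   # ov_t (sc 4)
IB=[3,2,5,4]
Sc=np.array([[152,370],[148,452],[165,364],[216,517],[232,512],[239,440]])/4+[185,110]-.4
IS=[4,5,7,1,2,3]
def tile(q):
    a=np.radians(35); c=(TILE.mean(0))
    X=TILE-c; b=q[4]; Ry=np.array([[np.cos(b),0,np.sin(b)],[0,1,0],[-np.sin(b),0,np.cos(b)]])
    return tow(q[:3],X@Ry.T+[0,0,c[2]+q[3]])
def f(q,w=(1,1,1),reg=1):
    P=tile(q)
    return np.r_[w[0]*(proj(mw,P[IA])-A).ravel(),w[1]*(proj(mt,P[IB])-Bc).ravel(),w[2]*(proj(ms,P[IS])-Sc).ravel(),q[3]*reg*300,q[4]*20*reg]
for w in [(1,1,1),(1,0,0),(0,1,0),(0,0,1),(1,0,1)]:
    s=least_squares(f,[.45,-.41,-.42,0,0],args=(w,))
    print(w,s.x.round(4),np.degrees(s.x[2]).round(1),np.degrees(s.x[4]).round(1)); 
    if w==(1,1,1): print(s.fun[:-2].reshape(-1,2).round(1).tolist())
# base from wrist
bc=np.array([[66,90],[472,90],[78,470],[462,470]])/6+[205,115]-.4
# BASE top corners: 4:-x-y 5:+x-y 6:+x+y 7:-x+y
def g(q): return (proj(mw,tow(q,BASE[[7,6,4,5]]))-bc).ravel()
s=least_squares(g,[.44,-.4,-.42]);print("base",s.x,np.degrees(s.x[2]),s.fun.round(1)); print("centre pred",tow(s.x,[[.0107,0,.0667]]))
```

```text
(1, 1, 1) [ 4.492e-01 -4.084e-01 -4.073e-01  4.000e-04  9.900e-03] -23.3 0.6
[[1.0, -0.8], [0.7, 1.0], [-0.8, -0.8], [-0.2, 0.5], [0.6, 0.6], [-1.3, 0.1], [0.2, -0.4], [-0.4, 0.9], [-1.1, 1.1], [0.3, 0.0], [-0.6, -0.3], [1.7, -1.0], [-0.7, 2.5], [0.1, 1.4], [-0.9, -1.3]]
(1, 0, 0) [ 0.4486 -0.4087 -0.4116 -0.0026  0.0222] -23.6 1.3
(0, 1, 0) [ 4.504e-01 -4.103e-01 -4.299e-01 -4.000e-04  3.210e-02] -24.6 1.8
(0, 0, 1) [ 0.4503 -0.4055 -0.39   -0.0012 -0.0222] -22.3 -1.3
(1, 0, 1) [ 4.491e-01 -4.081e-01 -4.027e-01  3.000e-04  4.800e-03] -23.1 0.3
base [ 0.44253685 -0.40744423 -0.41341992] -23.687216453512796 [-1.2 -0.6  1.1 -0.5 -0.8  0.6  0.9  0.7]
centre pred [[ 0.4523354  -0.41174288  0.0667    ]]
```

```bash
python3 -c "
from st import *
toolmove(r.observe(),[.4351,-.4024,.105],np.radians(66.4))"
```

```text
tcp [ 0.4495 -0.412   0.2541] yaw 66.77 F [ 0.1  0.8 -0.3] w 84.8 t 1.45
tool shift cm [ 0.32 -1.69 14.91] turn 0.006
```

>>> step_arm:
  moves:
    - [-0.05,[0.1,-0.85,3.7],0]
    - [-0.05,[0.2,-0.85,3.7],0]
    - [-0.05,[0,0,3.7],0]
    - [-0.05,[0,0,3.0],0]
    - [-0.05,[0,0,0.9],0]
  newtons: 20

```text
time: 1.87
tcp_pos: [0.4334, -0.401, 0.1002]
tool_rot: [-0.003, 0.839, 0.544, -0.001]
ft_force: [-0.6, 0.0, -0.2]
width: 0.473
```

```bash
python3 snap.py wrist w2; python3 snap.py side s2; python3 -c "
from h import *
overlay('s2','pics/s2z.png',(185,140,325,270),5)"
```

```text
tcp [ 0.4334 -0.401   0.1002] yaw 65.85 F [-0.6  0.  -0.2] w 40.2 t 1.87
tool shift cm [ -0.28   1.8  -14.99] turn -0.003
tcp [ 0.4338 -0.4011  0.1008] yaw 65.89 F [-0.9  1.3 -2.5] w 40.2 t 1.92
tool shift cm [ -0.28   1.75 -14.92] turn -0.002
tcp [ 0.4338 -0.4011  0.1008] yaw 65.89 F [-0.9  1.3 -2.5] w 40.2 t 1.92
tool shift cm [ -0.28   1.75 -14.92] turn -0.002
tcp [ 0.4348 -0.4019  0.1033] yaw 65.91 F [0.4 0.7 0.7] w 40.0 t 1.97
tool shift cm [ -0.27   1.67 -14.68] turn -0.002
```

View pics/w2.png

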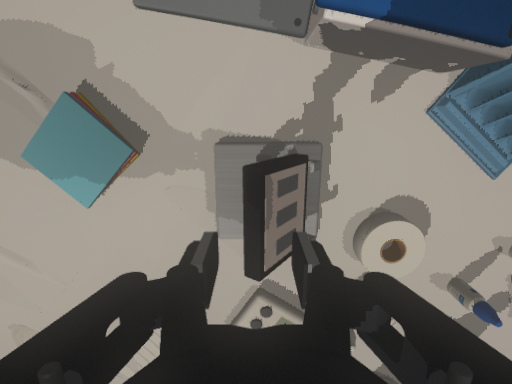

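View pics/s2z.png

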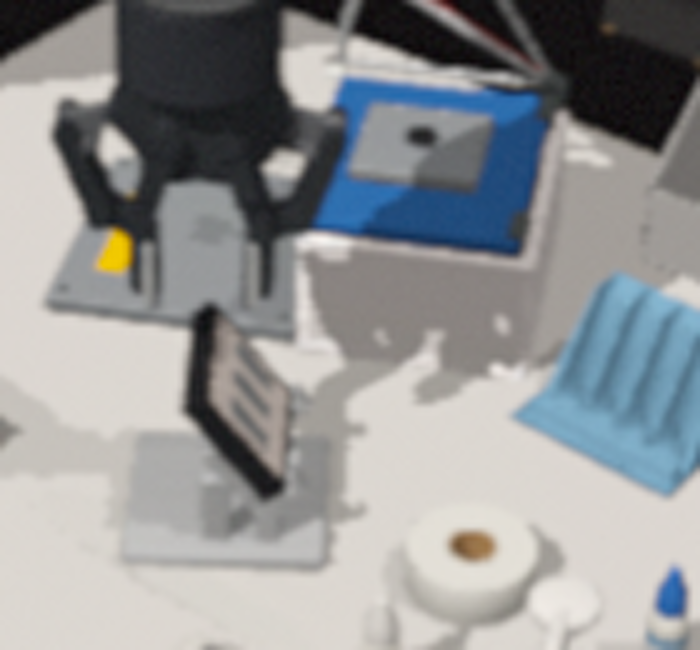

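Run:
```python
from st import *
o=r.observe(); M=tool(o); t=o["tcp_pos"]
for n,rect,sc in(("s2",(185,140,325,270),5),("w2",(180,130,330,300),4.5),):
    m,p,d=load(n); x0,y0,x1,y1=rect
    im=np.ascontiguousarray(cv2.resize(p[y0:y1,x0:x1],None,fx=sc,fy=sc,interpolation=cv2.INTER_CUBIC)[:,:,::-1])
    if n=="w2": t=np.array([.4336,-.401,.1004])
    for z in (0,-.019):
      for y in(-.02,.02):
        q=[t+M@np.array([x,y,z]) for x in(-.011,.011)]
        uv=((proj(m,q)-[x0,y0]+.5)*sc).astype(int)
        cv2.line(im,uv[0].tolist(),uv[1].tolist(),(0,0,255) if z==0 else (0,255,0),2)
    cr=[.4392,-.4042,np.radians(-23.6)]
    P=TILE-TILE.mean(0); P=tow([.449,-.4085,np.radians(-23.6)],P+[0,0,.0667]); wire(im,m,P,np.array([x0,y0]),sc,(255,200,0))
    cv2.imwrite(f"pics/{n}p.png",im)
```

```text
(no output)
```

View pics/s2p.png

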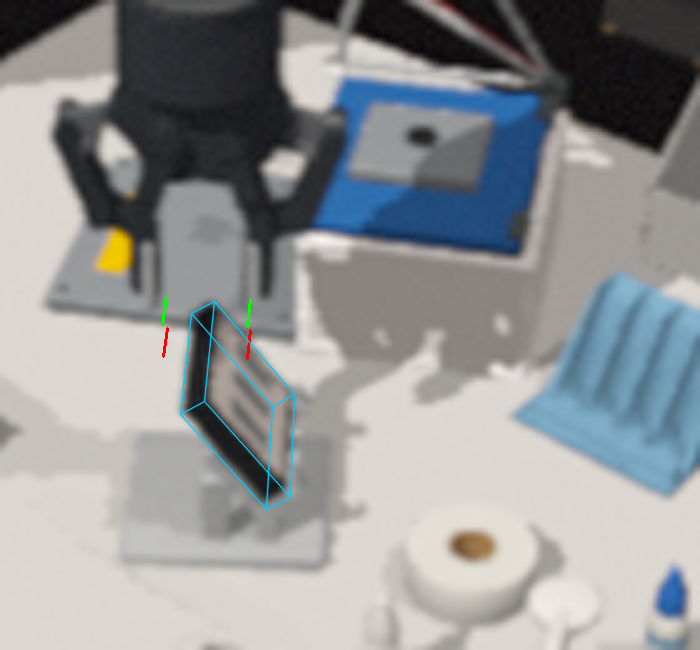

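View pics/w2p.png

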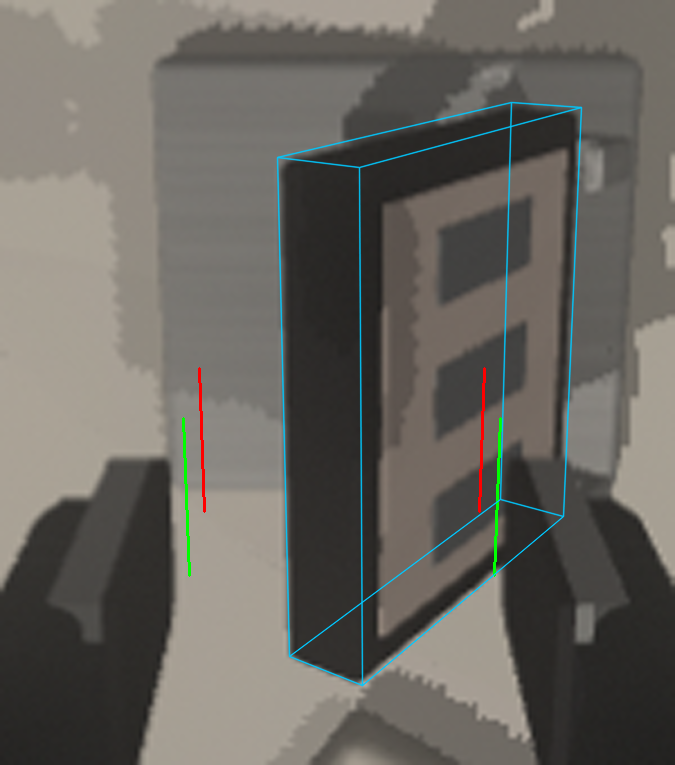

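Run:
```python
from st import *
o=r.observe(); M=tool(o); t=o["tcp_pos"]; print(t)
for n in("s2","w2"):
    m,p,d=load(n); C=cloud(m,d)
    Q=(C-t)@M  # tool coords
    ok=(d>0)&(abs(Q[...,0])<.03)&(abs(Q[...,1])<.05)&(Q[...,2]>-.08)&(Q[...,2]<.02)&(C[...,2]>.05)
    dark=p.max(2)<110
    q=Q[ok&dark]; 
    print(n,len(q))
    for lo in np.arange(-.08,.03,.008):
        s=q[(q[:,2]>=lo)&(q[:,2]<lo+.008)]
        if len(s): print(round(lo,3),len(s),s.min(0).round(3),s.max(0).round(3))
```

```text
[ 0.43479305 -0.40187045  0.10328235]
s2 265
-0.08 94 [-0.015 -0.049 -0.08 ] [ 0.012  0.05  -0.072]
-0.072 44 [-0.016 -0.049 -0.072] [ 0.002  0.045 -0.064]
-0.064 10 [-0.01  -0.031 -0.064] [-0.003  0.029 -0.058]
-0.056 15 [-0.012 -0.034 -0.056] [ 0.007  0.031 -0.049]
-0.048 16 [-0.011 -0.034 -0.048] [ 0.009  0.031 -0.04 ]
-0.04 11 [-0.009 -0.034 -0.04 ] [-0.006  0.029 -0.034]
-0.0 64 [-0.029 -0.008  0.   ] [0.03  0.005 0.008]
0.008 11 [-0.028 -0.009  0.008] [0.029 0.004 0.011]
w2 10061
-0.08 3813 [-0.012 -0.05  -0.08 ] [ 0.014  0.05  -0.072]
-0.072 1056 [ 0.001 -0.05  -0.072] [ 0.014  0.049 -0.064]
-0.064 931 [-0.011 -0.033 -0.064] [ 0.012  0.036 -0.056]
-0.056 673 [-0.012 -0.035 -0.056] [ 0.012  0.032 -0.048]
-0.048 599 [-0.011 -0.036 -0.048] [ 0.012  0.032 -0.04 ]
-0.04 503 [-0.011 -0.036 -0.04 ] [ 0.012  0.032 -0.032]
-0.032 238 [-0.011 -0.033 -0.032] [ 0.012  0.03  -0.024]
-0.024 3 [-0.007 -0.022 -0.024] [ 0.007 -0.022 -0.024]
-0.0 1286 [-0.03  -0.007  0.002] [0.03  0.005 0.008]
0.008 880 [-0.03  -0.01   0.008] [0.03  0.01  0.016]
0.016 79 [-0.028  0.01   0.016] [0.028 0.014 0.02 ]
```

Run:
```python
from st import *
for n,t in(("w1",[.4495,-.412,.2541]),("w2",[.4336,-.401,.1004])):
    m,p,d=load(n); C=cloud(m,d); M=tool(r.observe())
    Q=(C-t)@M
    ok=(d>0)&(abs(Q[...,0])<.02)&(abs(Q[...,1])<.06)&(abs(Q[...,1])>.012)&(Q[...,2]>-.06)&(Q[...,2]<.03)
    q=Q[ok]; h,e=np.histogram(q[:,2],bins=np.arange(-.06,.032,.004)); print(n,list(zip(e.round(3),h)))
```

```text
w1 [(np.float64(-0.06), np.int64(497)), (np.float64(-0.056), np.int64(472)), (np.float64(-0.052), np.int64(421)), (np.float64(-0.048), np.int64(374)), (np.float64(-0.044), np.int64(233)), (np.float64(-0.04), np.int64(45)), (np.float64(-0.036), np.int64(0)), (np.float64(-0.032), np.int64(0)), (np.float64(-0.028), np.int64(0)), (np.float64(-0.024), np.int64(0)), (np.float64(-0.02), np.int64(0)), (np.float64(-0.016), np.int64(0)), (np.float64(-0.012), np.int64(0)), (np.float64(-0.008), np.int64(0)), (np.float64(-0.004), np.int64(0)), (np.float64(0.0), np.int64(0)), (np.float64(0.004), np.int64(0)), (np.float64(0.008), np.int64(0)), (np.float64(0.012), np.int64(0)), (np.float64(0.016), np.int64(0)), (np.float64(0.02), np.int64(0)), (np.float64(0.024), np.int64(0))]
w2 [(np.float64(-0.06), np.int64(306)), (np.float64(-0.056), np.int64(350)), (np.float64(-0.052), np.int64(328)), (np.float64(-0.048), np.int64(299)), (np.float64(-0.044), np.int64(277)), (np.float64(-0.04), np.int64(247)), (np.float64(-0.036), np.int64(210)), (np.float64(-0.032), np.int64(110)), (np.float64(-0.028), np.int64(20)), (np.float64(-0.024), np.int64(0)), (np.float64(-0.02), np.int64(0)), (np.float64(-0.016), np.int64(0)), (np.float64(-0.012), np.int64(0)), (np.float64(-0.008), np.int64(0)), (np.float64(-0.004), np.int64(0)), (np.float64(0.0), np.int64(0)), (np.float64(0.004), np.int64(0)), (np.float64(0.008), np.int64(0)), (np.float64(0.012), np.int64(124)), (np.float64(0.016), np.int64(210)), (np.float64(0.02), np.int64(173)), (np.float64(0.024), np.int64(179))]
```

Cameras put the visible fingertips about 26 mm behind the reported TCP at this opening, which disagrees with the description. I'll descend to a height that is safe either way, close partly and re-measure.

>>> step_arm:
  moves:
    - [-0.05,[0,0,2.3],0]
    - [-0.05,[0,0,0.5],0]
    - [-0.05,[0,0,0],0]

```text
time: 2.22
tcp_pos: [0.4354, -0.4024, 0.0768]
tool_rot: [-0.0, 0.839, 0.544, -0.0]
ft_force: [0.2, -0.0, 0.9]
width: 0.472
```

```bash
cat > tip.py <<'E'
import sys
from snap import *
o=r.observe(); M=tool(o); t=o["tcp_pos"]
m,p,d=snap("wrist",sys.argv[1]); C=cloud(m,d); Q=(C-t)@M
ok=(d>0)&(abs(Q[...,0])<.02)&(abs(Q[...,1])<.06)&(abs(Q[...,1])>.005)&(Q[...,2]>-.06)&(Q[...,2]<.03)
q=Q[ok]; h,e=np.histogram(q[:,2],bins=np.arange(-.06,.032,.004)); print(t,o["width"]*85,[(round(a*1000),int(b)) for a,b in zip(e,h)])
x0,y0,sc=180,130,4.5
cv2.imwrite(f"pics/{sys.argv[1]}z.png",cv2.resize(p[130:300,180:330],None,fx=sc,fy=sc,interpolation=cv2.INTER_CUBIC)[:,:,::-1])
E
python3 tip.py w3
```

```text
[ 0.43541133 -0.40243441  0.07683385] 40.09653262720326 [(-60, 314), (-56, 353), (-52, 314), (-48, 298), (-44, 285), (-40, 251), (-36, 188), (-32, 115), (-28, 13), (-24, 4), (-20, 578), (-16, 357), (-12, 253), (-8, 264), (-4, 221), (0, 202), (4, 202), (8, 173), (12, 129), (16, 108), (20, 123), (24, 126)]
```

View pics/w3z.png

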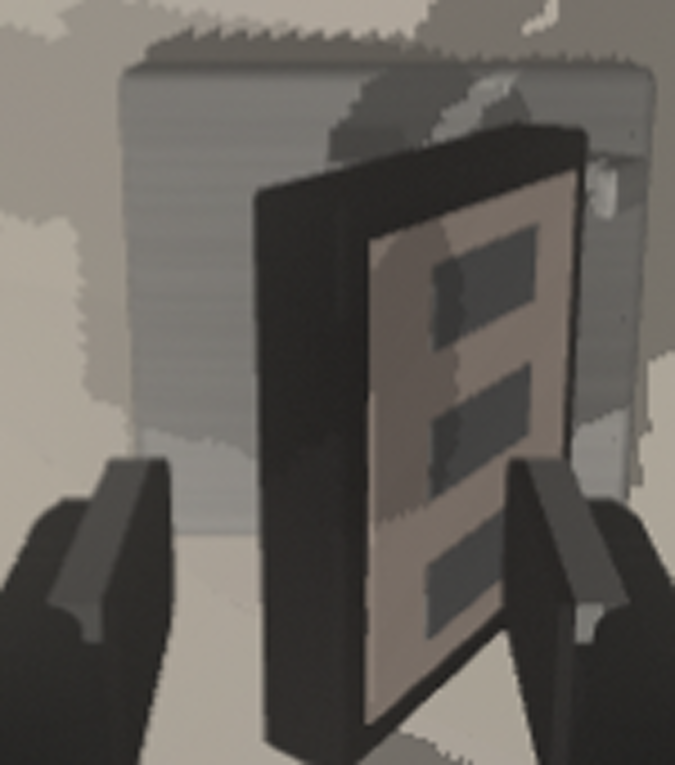

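Fingertips sit at z≈0.104, just above the tile's top (0.099), so the visual offset is consistent. I'm going lower with a slightly wider opening.

>>> step_arm:
  moves:
    - [0.15,[0,0,0.6],0]
    - [0.15,[0,0,0.6],0]
    - [0.15,[0,0,0.6],0]
    - [0.15,[0,0,0],0]

```text
time: 2.6
tcp_pos: [0.4349, -0.4021, 0.0575]
tool_rot: [-0.001, 0.839, 0.545, -0.0]
ft_force: [-0.4, 0.1, 0.4]
width: 0.573
```

```bash
python3 tip.py w4
```

```text
[ 0.43492081 -0.40211195  0.05745464] 48.71276752989654 [(-60, 380), (-56, 384), (-52, 329), (-48, 321), (-44, 283), (-40, 834), (-36, 722), (-32, 407), (-28, 328), (-24, 257), (-20, 250), (-16, 227), (-12, 221), (-8, 193), (-4, 97), (0, 114), (4, 111), (8, 71), (12, 50), (16, 0), (20, 0), (24, 0)]
```

View pics/w4z.png

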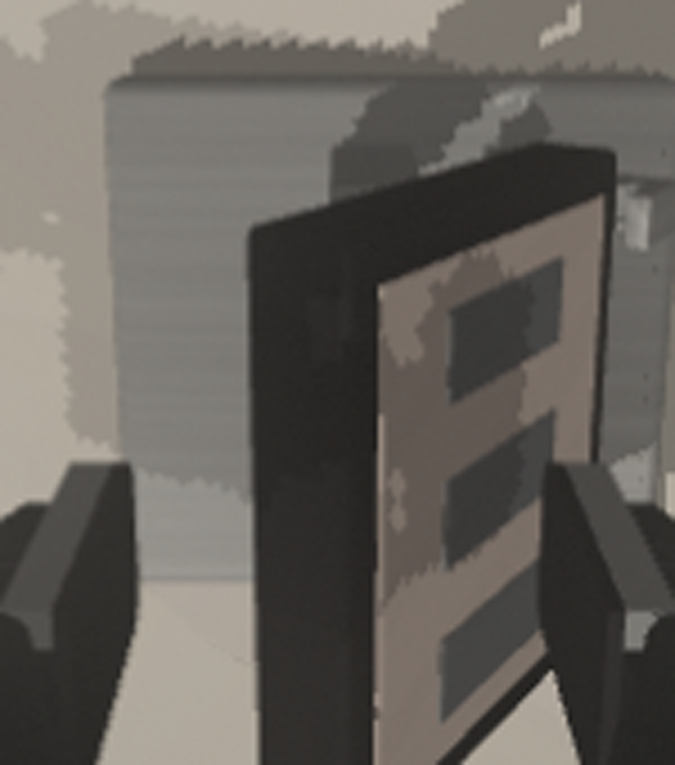

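The fingers straddle the upper edge with tips about 12 mm below the tile's top, roughly centred along its width. I'll close gently.

>>> step_arm:
  moves:
    - [-0.3,[0,0,0],0]
    - [-0.45,[0,0,0],0]
    - [-0.5,[0,0,0],0]
  newtons: 20

```text
time: 2.9
tcp_pos: [0.4356, -0.4026, 0.0587]
tool_rot: [0.0, 0.839, 0.545, 0.0]
ft_force: [0.4, -0.0, 2.2]
width: 0.255
```

```bash
python3 tip.py w5
```

```text
[ 0.43564031 -0.40256546  0.05869143] 21.68415539283562 [(-60, 232), (-56, 289), (-52, 288), (-48, 249), (-44, 244), (-40, 548), (-36, 851), (-32, 376), (-28, 190), (-24, 82), (-20, 93), (-16, 123), (-12, 133), (-8, 130), (-4, 123), (0, 141), (4, 172), (8, 119), (12, 100), (16, 2), (20, 0), (24, 0)]
```

View pics/w5z.png

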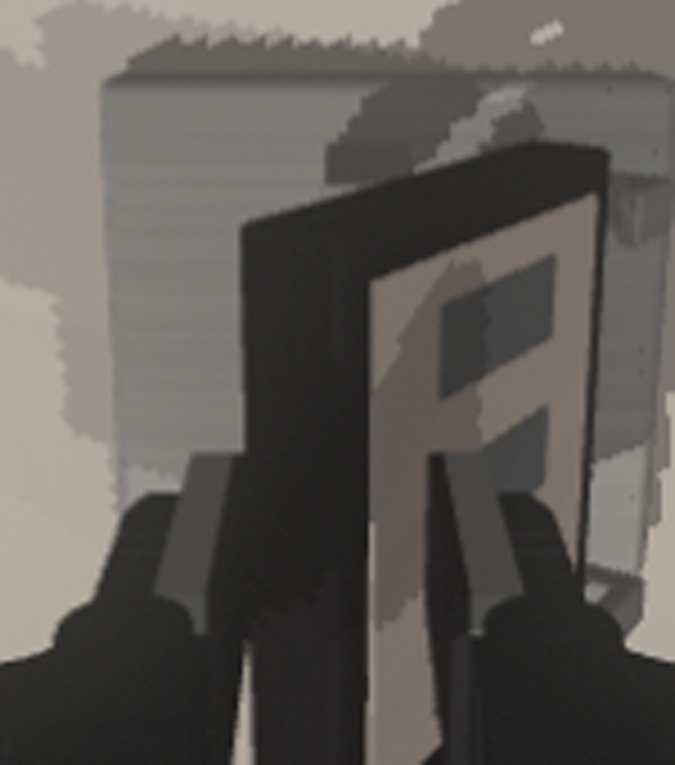

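The near finger is at the tile's back edge and the far tip almost touches the face. Next I close onto it.

>>> step_arm:
  moves:
    - [-0.6,[0,0,0],0]
    - [-0.6,[0,0,0],0]
  newtons: 20

```text
time: 3.12
tcp_pos: [0.4356, -0.4026, 0.0587]
tool_rot: [0.0, 0.839, 0.545, 0.0]
ft_force: [0.0, 0.6, 5.2]
width: 0.242
```

Contact at 20.6 mm opening. Now I draw along the slope (tool y −0.574, z −0.819 per cm).

>>> step_arm:
  moves:
    - [-0.65,[0,-0.15,-0.2],0]
    - [-0.65,[0,-0.3,-0.41],0]
    - [-0.65,[0,-0.3,-0.41],0]
  newtons: 25

```text
time: 3.37
tcp_pos: [0.4292, -0.3995, 0.0689]
tool_rot: [0.001, 0.839, 0.545, 0.0]
ft_force: [5.6, -2.1, -0.2]
width: 0.234
```

```bash
python3 tip.py w6; python3 snap.py side s6; python3 -c "
from h import *
overlay('s6','pics/s6z.png',(195,150,295,250),6)"
```

```text
[ 0.42923933 -0.39953011  0.06893965] 19.888936870254305 [(-60, 206), (-56, 299), (-52, 271), (-48, 258), (-44, 233), (-40, 493), (-36, 825), (-32, 389), (-28, 111), (-24, 86), (-20, 94), (-16, 120), (-12, 135), (-8, 135), (-4, 129), (0, 138), (4, 164), (8, 131), (12, 110), (16, 3), (20, 0), (24, 0)]
tcp [ 0.4289 -0.3996  0.0697] yaw 65.99 F [ 3.1 -1.4  3.5] w 20.1 t 3.42
tool shift cm [ -0.25   2.38 -18.02] turn -0.0
tcp [ 0.4289 -0.3996  0.0694] yaw 65.99 F [ 2.5 -0.7  4.2] w 19.9 t 3.47
tool shift cm [ -0.25   2.37 -18.05] turn -0.0
```

View pics/w6z.png

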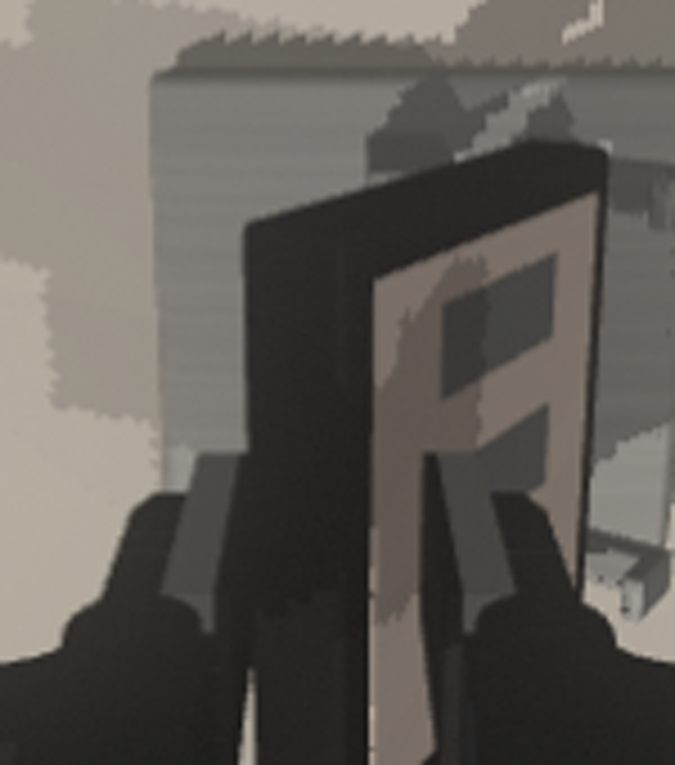

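View pics/s6z.png

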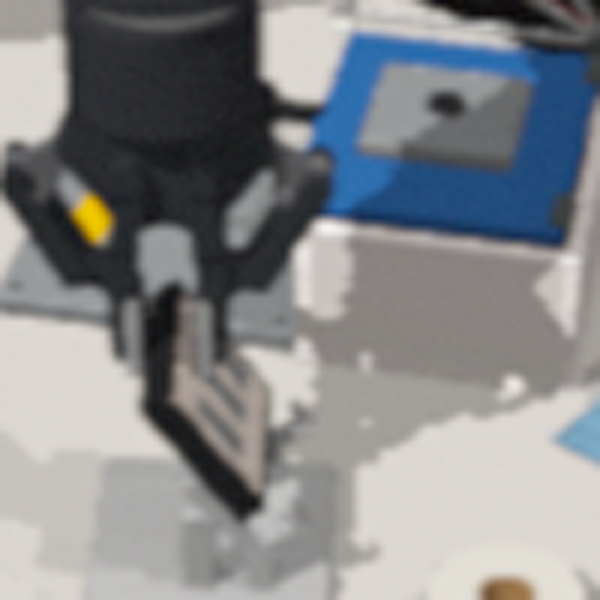

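The tile has travelled with the fingers about 12 mm along the slope, so it is past the hooks. I'll continue a bit, then squeeze to let it align to the pads.

>>> step_arm:
  moves:
    - [-0.65,[0,-0.3,-0.45],0]
    - [-0.65,[0,-0.3,-0.45],0]
    - [-0.65,[0,-0.3,-0.45],0]
    - [-0.65,[0,-0.3,-0.6],0]
    - [-0.65,[0,-0.2,-0.6],0]
  newtons: 25

```text
time: 3.88
tcp_pos: [0.4155, -0.3935, 0.0943]
tool_rot: [-0.0, 0.839, 0.545, 0.0]
ft_force: [5.1, -1.6, -1.5]
width: 0.225
```

>>> step_arm:
  moves:
    - [-0.68,[0,0,-0.8],0]
    - [-0.7,[0,0,-1.0],0]
    - [-0.75,[0,0,-1.0],0]
    - [-0.8,[0,0,-0.5],0]
    - [-1,[0,0,0],0]
  newtons: 30

```text
time: 4.3
tcp_pos: [0.4161, -0.3941, 0.1285]
tool_rot: [0.001, 0.839, 0.545, 0.0]
ft_force: [0.9, 0.6, -1.9]
width: 0.151
```

```bash
python3 tip.py w7; python3 snap.py side s7; python3 -c "
from h import *
overlay('s7','pics/s7z.png',(175,130,295,250),5)"
```

```text
[ 0.41610025 -0.39407894  0.12848181] 12.829275757033372 [(-60, 205), (-56, 247), (-52, 269), (-48, 246), (-44, 197), (-40, 222), (-36, 311), (-32, 314), (-28, 30), (-24, 0), (-20, 6), (-16, 20), (-12, 9), (-8, 2), (-4, 17), (0, 4), (4, 11), (8, 2), (12, 13), (16, 0), (20, 0), (24, 0)]
tcp [ 0.4158 -0.3939  0.1277] yaw 65.98 F [ 0.3 -0.  -1. ] w 13.1 t 4.35
tool shift cm [ -0.24   3.78 -12.23] turn -0.0
tcp [ 0.4156 -0.3937  0.1271] yaw 65.98 F [ 0.2 -0.4 -1.1] w 12.8 t 4.4
tool shift cm [ -0.25   3.8  -12.29] turn -0.0
```

View pics/w7z.png

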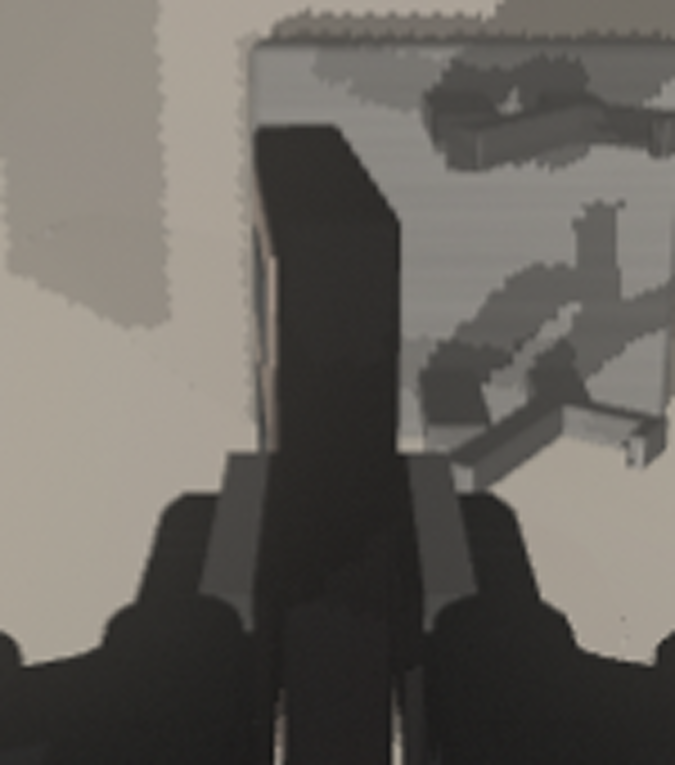

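View pics/s7z.png

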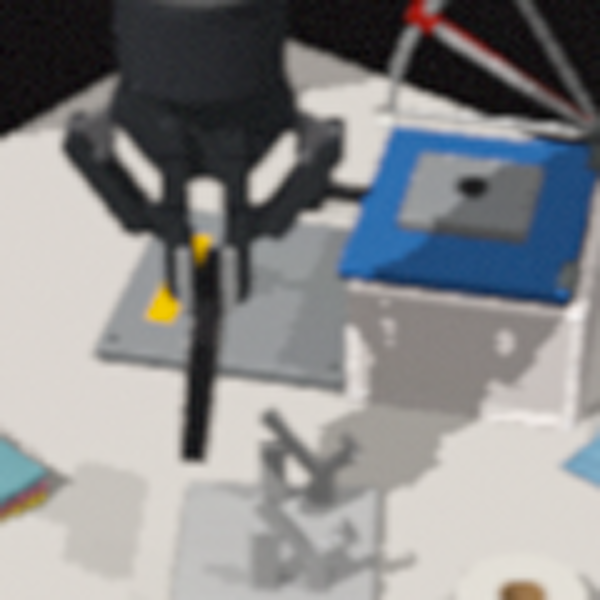

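The tile is out and nearly vertical in the pads. The wrist view hints at a few degrees of residual tilt (bottom at u≈295, top at u≈335), so I'll measure it.

```bash
cat > tilt.py <<'E'
import sys
from st import *
def run(n,t):
    M=tool(r.observe()); m,p,d=load(n); C=cloud(m,d); Q=(C-t)@M
    ok=(d>0)&(abs(Q[...,0]-.04)<.008)&(abs(Q[...,1])<.025)&(Q[...,2]>-.06)&(Q[...,2]<.06)
    q=Q[ok]
    ys=[];zs=[]
    for lo in np.arange(-.05,.06,.005):
        s=q[(q[:,2]>=lo)&(q[:,2]<lo+.005)]
        if len(s)>15: 
            a,b=np.percentile(s[:,1],[3,97]); print(round(lo*1000),len(s),(a*1000).round(1),(b*1000).round(1),"x",s[:,0].mean().round(4)); ys.append((a+b)/2);zs.append(lo+.0025)
    k=np.polyfit(zs,ys,1);print("tilt deg",np.degrees(np.arctan(k[0])),k)
if __name__=="__main__":
    run(sys.argv[1],[float(v) for v in sys.argv[2:5]])
E
python3 tilt.py w7 .4161 -.3941 .1285; grep -n zzz /dev/null; python3 -c "
from h import *
m,p,d=load('s7'); print(m['tvec'])"
```

```text
-35 441 -7.1 5.8 x 0.0361
-30 69 -8.0 6.3 x 0.0392
-25 67 -8.8 4.5 x 0.0389
-20 52 -8.7 4.4 x 0.0397
-15 49 -9.9 3.5 x 0.0388
-10 41 -10.0 3.3 x 0.0395
-5 43 -10.5 2.0 x 0.0394
0 39 -11.4 2.2 x 0.0389
5 29 -11.1 1.3 x 0.0398
10 38 -12.0 0.5 x 0.0391
15 30 -13.0 0.6 x 0.0392
20 21 -13.2 0.2 x 0.0395
25 24 -13.5 -1.3 x 0.0398
30 26 -13.7 -1.3 x 0.0392
tilt deg -6.200120925124315 [-0.1086369  -0.00424178]
[-0.62632945  0.00422599  1.38143878]
```

Residual tilt is 6.2°, with about 11 mm of overlap in the pads. I'll firm up the grip to align it while carrying it to the stripe.

>>> step_arm:
  moves:
    - [-1,[0,0,-1.0],0]
    - [-1,[1.5,-0.25,-1.0],0]
    - [-1,[2.5,-0.45,0],0]
    - [-1,[3.2,-0.55,0],0]
    - [-1,[3.2,-0.55,0],0]
  newtons: 60

```text
time: 4.82
tcp_pos: [0.4417, -0.29, 0.1477]
tool_rot: [0.0, 0.839, 0.544, 0.0]
ft_force: [1.1, 0.1, -1.3]
width: 0.135
```

>>> step_arm:
  moves:
    - [-1,[3.2,-0.55,0],0]
    - [-1,[3.2,-0.55,0],0]
    - [-1,[2.8,-0.5,0],0.04]
    - [-1,[2.0,0,0],0.07]
    - [-1,[1.0,0,0],0.07]

```text
time: 5.23
tcp_pos: [0.4792, -0.1708, 0.1478]
tool_rot: [-0.0, 0.884, 0.467, 0.0]
ft_force: [0.3, 0.7, -1.2]
width: 0.136
```

>>> step_arm:
  moves:
    - [-1,[0,0,0],0]
    - [-1,[0,0,0],0]

```text
time: 5.4
tcp_pos: [0.4784, -0.1737, 0.1475]
tool_rot: [0.0, 0.884, 0.468, -0.0]
ft_force: [-1.0, -0.7, -1.1]
width: 0.131
```

```bash
cat > q.py <<'E'
from snap import *
import sys
def place(n):
    o=r.observe(); print("w",o["width"]*85); toolmove(o,[.4728,-.169,o["tcp_pos"][2]],np.radians(55.83)); snap("wrist",n); return o
E
python3 - <<'E'
from q import *
o=place("w8"); import tilt; tilt.run("w8",o["tcp_pos"])
overlay("w8","pics/w8o.png",(56,24,456,384),2,None,[.4728,-.1690,np.radians(-34.17)])
E
```

```text
w 11.160975823205247
tcp [ 0.4784 -0.1737  0.1475] yaw 55.85 F [-1.  -0.7 -1.1] w 11.2 t 5.4
tool shift cm [ 0.07 -0.73 -0.  ] turn 0.0
-35 423 -6.7 5.9 x 0.036
-30 80 -8.0 6.4 x 0.0389
-25 65 -8.8 4.7 x 0.0388
-20 53 -8.6 3.9 x 0.0396
-15 46 -9.9 4.1 x 0.0386
-10 43 -9.9 3.3 x 0.0396
-5 42 -10.4 2.1 x 0.0392
0 39 -11.3 2.3 x 0.039
5 27 -11.0 1.2 x 0.0397
10 39 -11.9 0.4 x 0.0391
15 29 -12.9 0.0 x 0.0392
20 21 -12.7 0.1 x 0.0397
25 29 -13.6 -0.7 x 0.0388
30 19 -13.4 -1.3 x 0.0399
35 16 -12.9 -1.9 x 0.04
tilt deg -5.94687538858265 [-0.10416688 -0.00412527]
```

View pics/w8o.png

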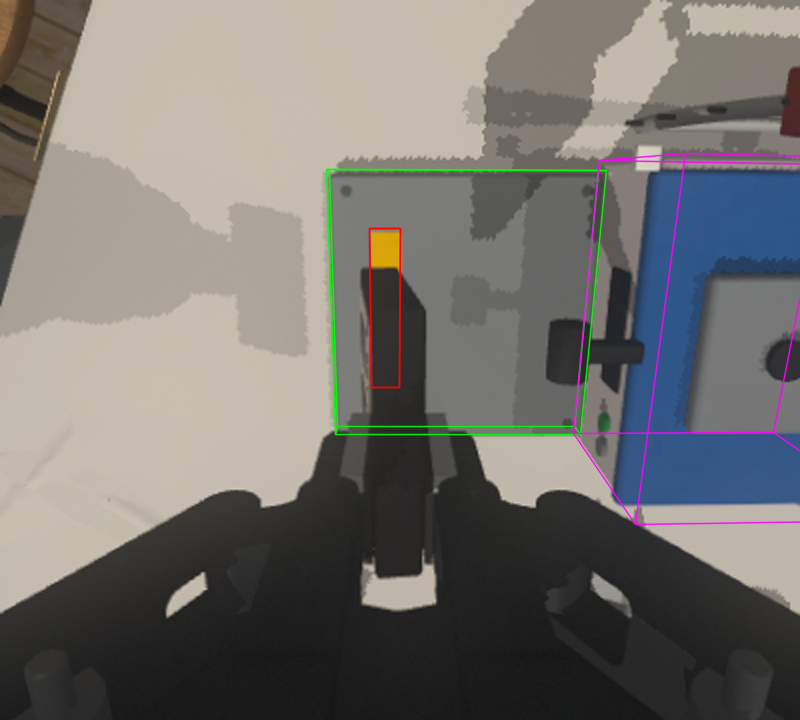

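The stripe overlay matches within 0.5 mm. The tile still tilts about 6°, which is inside its 11° tipping limit, so it will settle flat on release. I'm lowering it.

>>> step_arm:
  moves:
    - [-1,[0.12,0.04,2.5],0]
    - [-1,[0,0,3.0],0]
    - [-1,[0,0,2.5],0]
    - [-1,[0,0,1.0],0]
    - [-1,[0,0,0],0]
  newtons: 30

```text
time: 5.87
tcp_pos: [0.4778, -0.1738, 0.0554]
tool_rot: [-0.001, 0.884, 0.467, -0.001]
ft_force: [-0.2, 0.4, -0.8]
width: 0.137
```

```bash
python3 - <<'E'
from q import *
o=place("w9"); import tilt; tilt.run("w9",o["tcp_pos"])
E
python3 snap.py side s9; python3 -c "
from h import *
overlay('s9','pics/s9z.png',(175,130,295,250),5)
overlay('w9','pics/w9o.png',(156,74,356,224),4,None,[.4728,-.1690,np.radians(-34.17)])"
```

```text
w 11.618296458176802
tcp [ 0.4778 -0.1738  0.0554] yaw 55.69 F [-0.2  0.4 -0.8] w 11.6 t 5.87
tool shift cm [ 0.11 -0.69  0.  ] turn -0.002
-35 424 -6.8 5.9 x 0.036
-30 78 -7.7 6.5 x 0.039
-25 65 -8.7 4.7 x 0.0389
-20 51 -8.8 3.7 x 0.0395
-15 45 -9.3 3.9 x 0.0389
-10 44 -10.0 3.7 x 0.0394
-5 41 -10.5 2.7 x 0.0389
0 44 -11.3 2.1 x 0.0391
5 24 -11.2 1.3 x 0.0396
10 42 -11.9 0.9 x 0.0391
15 31 -12.9 0.5 x 0.0392
20 21 -12.8 -0.6 x 0.0396
25 28 -13.7 -0.8 x 0.0387
30 19 -13.9 -1.3 x 0.0398
40 1233 -23.5 23.7 x 0.0409
tilt deg -3.6291493535468264 [-0.06342545 -0.00369065]
tcp [ 0.4788 -0.1739  0.0569] yaw 55.68 F [ 0.2  0.7 -0.2] w 11.5 t 5.92
tool shift cm [-21.29  10.93 -19.31] turn -0.18
tcp [ 0.4795 -0.174   0.0579] yaw 55.67 F [ 0.2  0.8 -0.5] w 11.3 t 5.97
tool shift cm [-21.31  10.9  -19.21] turn -0.18
```

View pics/s9z.png

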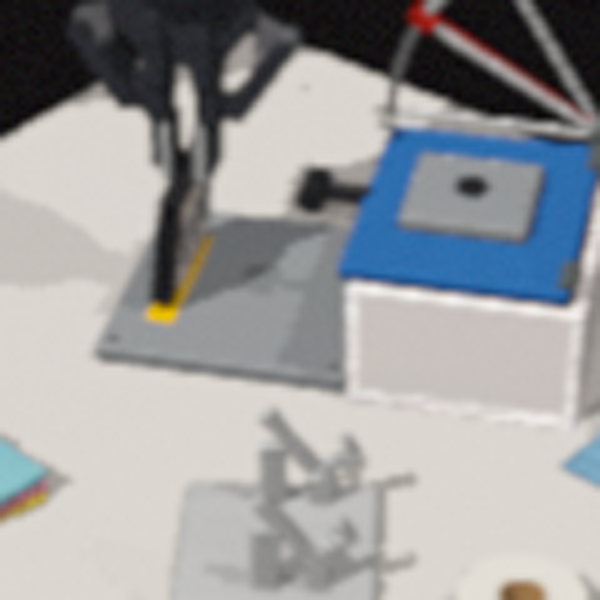

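View pics/w9o.png

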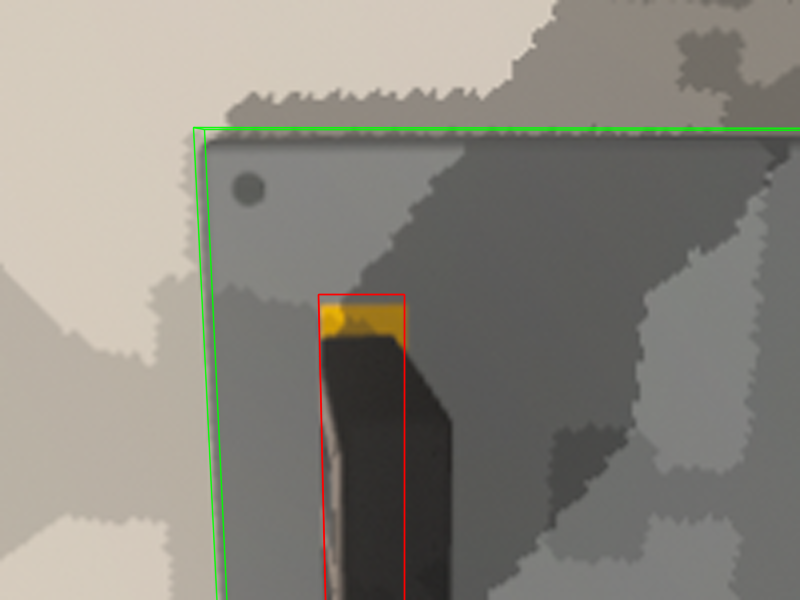

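Run:
```python
from st import *
m,_,_=load("w9"); M=tool(r.observe()); t=np.array([.4778,-.1738,.0554])
f=lambda u,v,z:((onz(m,[(156+u/4-.4,74+v/4-.4)],z)-t)@M*1000).round(1)
print("stripe end L,R",f(320,303.5,.012),f(407,303.5,.012))
for zb in(.020,.022): print("tile bottom end",f(320,338,zb),f(393,338,zb))
toolmove(r.observe(),[.4728,-.169,.0469],np.radians(55.83))
```

```text
stripe end L,R [[ 44.5 -14.8  43.4]] [[44.5  1.4 43.4]]
tile bottom end [[ 39.2 -14.4  35.4]] [[39.3 -1.1 35.4]]
tile bottom end [[ 39.5 -14.2  33.4]] [[39.6 -1.1 33.4]]
tcp [ 0.4795 -0.174   0.0579] yaw 55.67 F [ 0.2  0.8 -0.5] w 11.3 t 5.97
tool shift cm [ 0.04 -0.83  1.1 ] turn -0.003
```

>>> step_arm:
  moves:
    - [-1,[-0.06,0,0.5],0]
    - [-1,[0,0,0.3],0]
    - [-1,[0,0,0.1],0]
    - [-1,[0,0,0],0]
  newtons: 25

```text
time: 6.3
tcp_pos: [0.4812, -0.1753, 0.0508]
tool_rot: [0.002, 0.884, 0.467, 0.002]
ft_force: [-5.9, -1.5, 39.7]
width: 0.135
```

Contact came early, at 40 N. Easing up.

>>> step_arm:
  moves:
    - [-1,[0,0,-0.2],0]

```text
time: 6.38
tcp_pos: [0.4801, -0.1747, 0.0517]
tool_rot: [0.001, 0.884, 0.467, 0.001]
ft_force: [0.3, 1.1, -1.9]
width: 0.14
```

```bash
python3 - <<'E'
from q import *
o=place("w10"); import tilt; tilt.run("w10",o["tcp_pos"])
overlay('w10','pics/w10o.png',(156,74,356,224),4)
E
python3 snap.py side s10; python3 -c "
from h import *
overlay('s10','pics/s10z.png',(185,140,275,215),7)"
```

```text
w 11.867738063709295
tcp [ 0.4801 -0.1747  0.0517] yaw 55.66 F [ 0.3  1.1 -1.9] w 11.9 t 6.38
tool shift cm [ 0.06 -0.93 -0.  ] turn -0.003
-35 430 -7.1 5.9 x 0.036
-30 75 -7.9 6.4 x 0.0389
-25 65 -8.7 4.6 x 0.0388
-20 50 -9.0 4.4 x 0.0395
-15 48 -9.6 3.5 x 0.0389
-10 47 -10.0 3.3 x 0.0394
-5 41 -10.4 2.1 x 0.0391
0 38 -11.2 1.7 x 0.0391
5 26 -11.1 1.9 x 0.0397
10 43 -11.8 0.5 x 0.0392
15 28 -12.9 0.7 x 0.0389
20 21 -12.8 -0.5 x 0.0397
25 28 -13.4 -0.7 x 0.0389
30 20 -13.2 -1.2 x 0.04
35 1116 -23.7 23.6 x 0.0408
40 139 -23.2 24.4 x 0.0408
tilt deg -1.9506846276570966 [-0.03405903 -0.00344227]
tcp [ 0.4799 -0.1745  0.0517] yaw 55.67 F [ 0.6 -0.6 -0.9] w 11.6 t 6.43
tool shift cm [-21.28  10.89 -19.82] turn -0.18
tcp [ 0.4797 -0.1743  0.0512] yaw 55.67 F [-0.4  1.2  8. ] w 11.7 t 6.48
tool shift cm [-21.28  10.9  -19.87] turn -0.18
```

View pics/w10o.png

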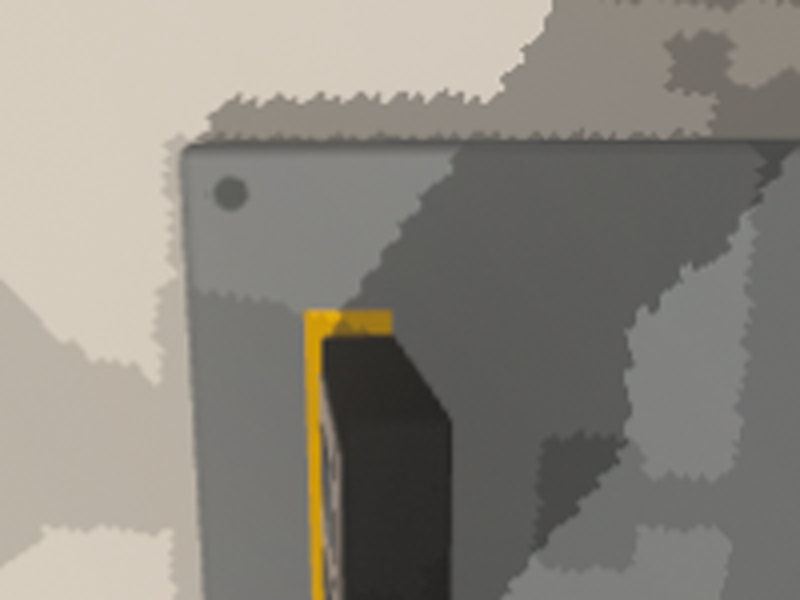

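View pics/s10z.png

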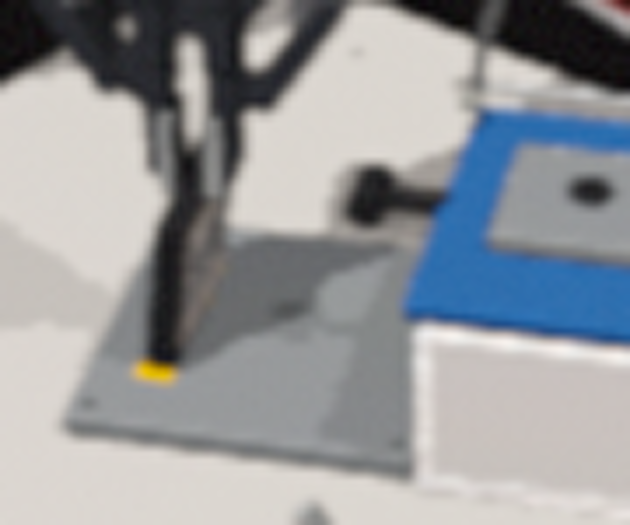

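Run:
```python
from st import *
m,_,_=load("w10"); M=tool(r.observe()); t=np.array([.4801,-.1747,.0517])
f=lambda u,v,z:((onz(m,[(156+u/4-.4,74+v/4-.4)],z)-t)@M*1000).round(1)
print("stripe end L,R",f(305,311,.012),f(393,311,.012))
for zb in(.013,.015): print("tile bottom end",f(322,338,zb+.0015),f(396,338,zb))
toolmove(r.observe(),[.4728,-.169,.0469],np.radians(55.83))
```

```text
stripe end L,R [[ 43.7 -17.1  39.7]] [[43.7 -0.9 39.7]]
tile bottom end [[ 39.1 -13.9  37.2]] [[38.8 -0.4 38.7]]
tile bottom end [[ 39.4 -13.8  35.2]] [[39.1 -0.4 36.7]]
tcp [ 0.4797 -0.1743  0.0512] yaw 55.67 F [-0.4  1.2  8. ] w 11.7 t 6.48
tool shift cm [ 0.05 -0.87  0.43] turn -0.003
```

>>> step_arm:
  moves:
    - [-1,[0,0,-0.2],0]
    - [-1,[0,-0.12,0],0]
    - [-1,[0,0,0.1],0]
    - [-1,[0,0,0.05],0]
    - [-1,[0,0,0],0]
  newtons: 20

```text
time: 6.9
tcp_pos: [0.4785, -0.1735, 0.0511]
tool_rot: [0.0, 0.884, 0.467, 0.0]
ft_force: [-1.5, -0.9, 14.8]
width: 0.139
```

Contact at 15 N. Opening in small increments.

>>> step_arm:
  moves:
    - [-0.7,[0,0,0],0]
    - [-0.66,[0,0,0],0]
    - [-0.62,[0,0,0],0]
    - [-0.58,[0,0,0],0]
    - [-0.54,[0,0,0],0]

```text
time: 7.32
tcp_pos: [0.4779, -0.1732, 0.0504]
tool_rot: [-0.0, 0.884, 0.467, -0.0]
ft_force: [0.4, 0.1, 0.4]
width: 0.229
```

Run:
```python
from q import *
o=place("w11"); import tilt; tilt.run("w11",o["tcp_pos"])
overlay('w11','pics/w11o.png',(156,74,356,224),4)
```

```text
w 19.46577105041935
tcp [ 0.4779 -0.1732  0.0504] yaw 55.68 F [0.4 0.1 0.4] w 19.5 t 7.32
tool shift cm [ 0.06 -0.65  0.  ] turn -0.003
-35 459 -9.5 3.5 x 0.0362
-30 56 -10.5 2.6 x 0.0392
-25 53 -10.4 2.7 x 0.0396
-20 46 -10.9 1.8 x 0.0395
-15 40 -11.3 2.0 x 0.0395
-10 42 -11.6 0.9 x 0.0395
-5 40 -12.0 1.5 x 0.0395
0 33 -11.9 1.1 x 0.0396
5 27 -12.7 0.0 x 0.0395
10 35 -12.4 -0.1 x 0.0397
15 23 -13.4 -1.2 x 0.0394
20 24 -13.9 -0.1 x 0.0394
25 19 -13.9 -1.2 x 0.0396
30 21 -13.3 -1.3 x 0.04
35 1282 -23.6 23.7 x 0.0409
tilt deg -1.5513192132364422 [-0.02708225 -0.00511064]
```

View pics/w11o.png

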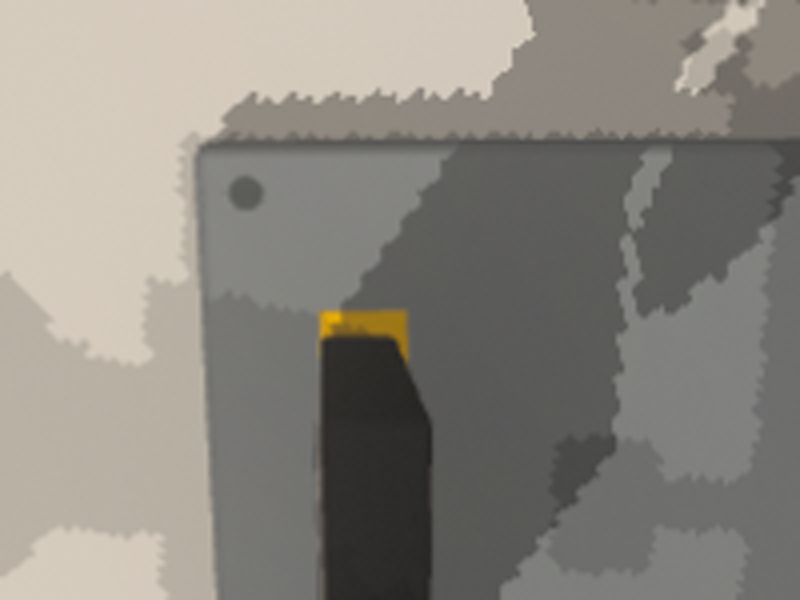

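The tile is resting against the −y finger as it rights itself. I'll open further.

>>> step_arm:
  moves:
    - [-0.5,[0,0,0],0]
    - [-0.46,[0,0,0],0]
    - [-0.42,[0,0,0],0]
    - [-0.36,[0,0,0],0]
    - [-0.3,[0,0,0],0]

```text
time: 7.78
tcp_pos: [0.478, -0.1733, 0.0506]
tool_rot: [-0.0, 0.884, 0.467, -0.0]
ft_force: [-0.4, 0.3, 1.2]
width: 0.352
```

Run:
```python
from q import *
o=place("w12"); import tilt; tilt.run("w12",o["tcp_pos"])
overlay('w12','pics/w12o.png',(156,74,356,224),4)
```

```text
w 29.914742913542266
tcp [ 0.478  -0.1733  0.0506] yaw 55.68 F [-0.4  0.3  1.2] w 29.9 t 7.78
tool shift cm [ 0.06 -0.67  0.  ] turn -0.003
-35 437 -13.5 -0.6 x 0.0361
-30 64 -14.7 -0.1 x 0.0391
-25 53 -13.2 -0.1 x 0.0395
-20 49 -13.4 -0.4 x 0.0396
-15 34 -13.5 -0.1 x 0.0395
-10 46 -13.2 -0.3 x 0.0396
-5 32 -13.2 -0.1 x 0.0395
0 38 -13.0 -0.2 x 0.0395
5 29 -13.5 -0.1 x 0.0395
10 32 -13.2 -0.7 x 0.0397
15 24 -13.7 -1.0 x 0.0397
20 24 -13.3 -0.1 x 0.0394
25 20 -13.7 -1.2 x 0.0399
30 19 -13.2 -1.2 x 0.0399
35 1287 -23.7 23.8 x 0.0409
tilt deg 1.874267757516622 [ 0.03272382 -0.00656922]
```

View pics/w12o.png

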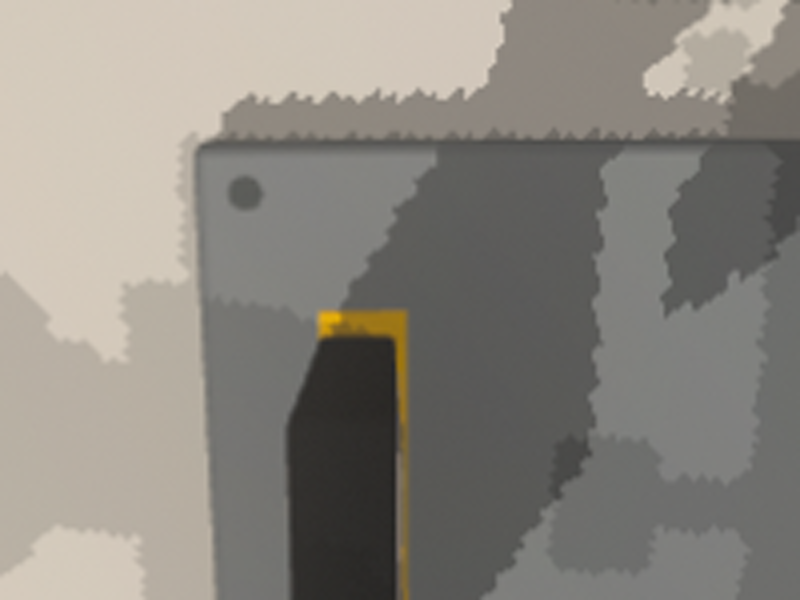

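The tile stands upright (tilt ≈ 0), about 1 mm off the stripe's centre line and centred along it. I'll recentre the fingers around it and lift away.

>>> step_arm:
  moves:
    - [-0.2,[0,-0.35,0],0]
    - [-0.1,[0,-0.35,0],0]
    - [0,[0,0,-0.5],0]
    - [0,[0,0,-1.5],0]
    - [0,[0,0,-2.5],0]

```text
time: 8.25
tcp_pos: [0.471, -0.1688, 0.0949]
tool_rot: [-0.001, 0.884, 0.467, -0.001]
ft_force: [0.3, -0.4, 0.4]
width: 0.502
```

>>> step_arm:
  moves:
    - [0,[0,0,-3.5],0]
    - [0,[0,0,-3.5],0]
    - [0,[0,0,-2],0]
    - [0,[0,0,0],0]

```text
time: 8.58
tcp_pos: [0.474, -0.1698, 0.1901]
tool_rot: [0.002, 0.884, 0.467, 0.002]
ft_force: [0.1, -0.1, 0.5]
width: 0.493
```

Run:
```python
from q import *
o=place("w13")
snap("side","s13"); snap("top","t13")
rd=[.4728,-.1690,np.radians(-34.17)]
overlay('w13','pics/w13o.png',(56,24,456,384),2,None,rd)
overlay('s13','pics/s13z.png',(185,110,310,220),6,None,rd)
overlay('t13','pics/t13z.png',(170,120,290,250),5)
```

```text
w 41.919170270550346
tcp [ 0.474  -0.1698  0.1901] yaw 55.67 F [ 0.1 -0.1  0.5] w 41.9 t 8.58
tool shift cm [-0.   -0.14 -0.  ] turn -0.003
```

View pics/w13o.png

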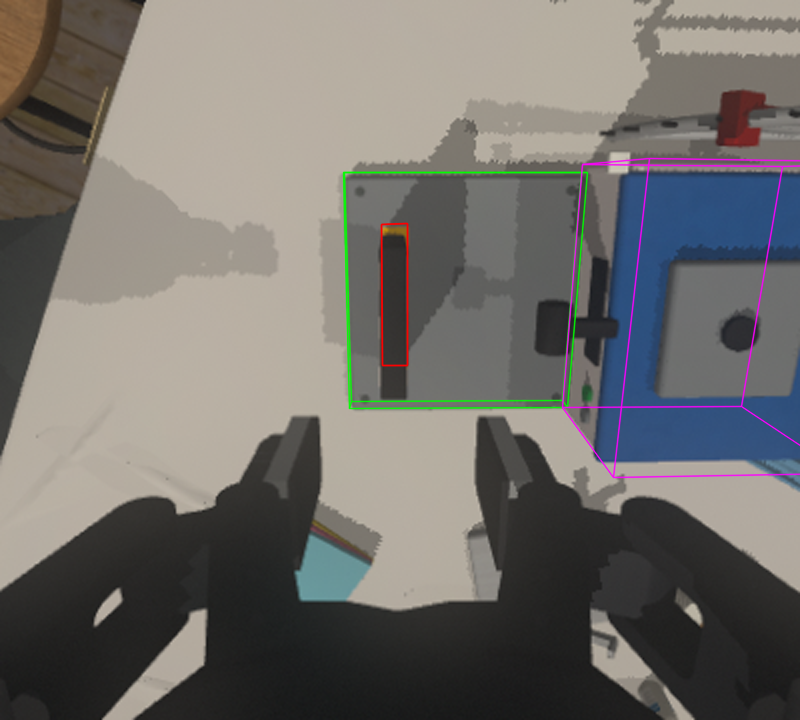

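View pics/s13z.png

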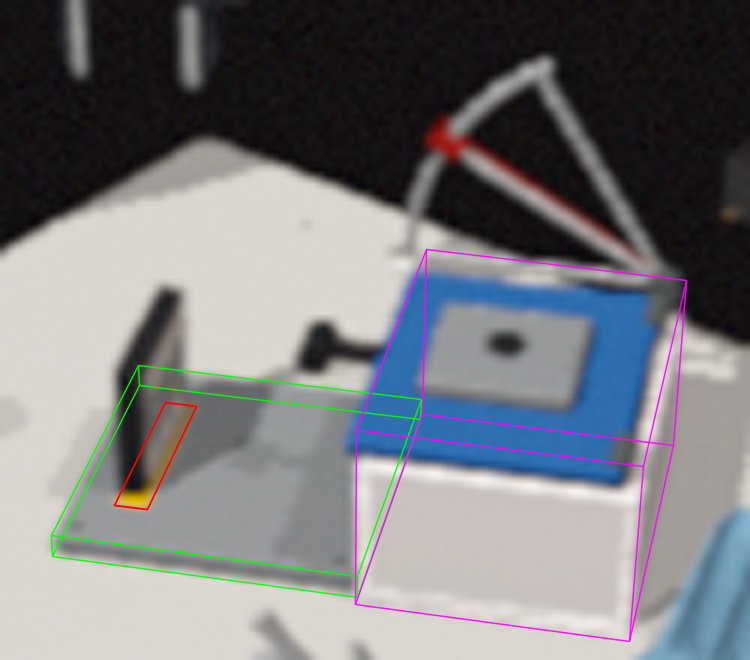

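View pics/t13z.png

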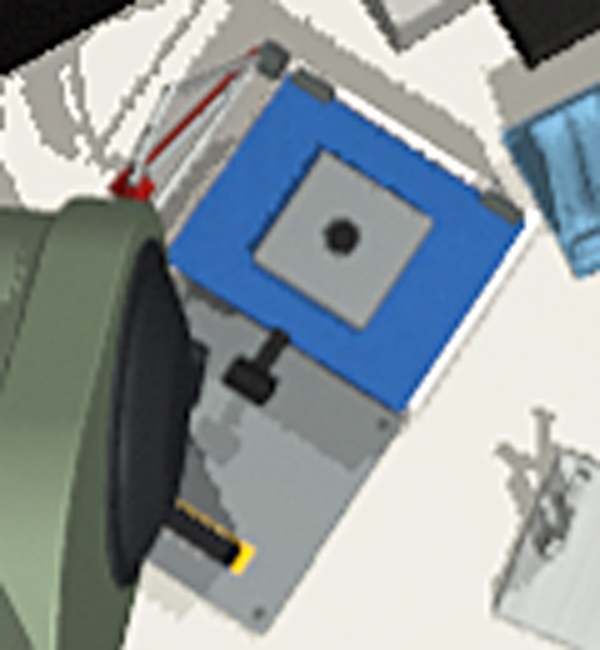

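The tile stands on the stripe, lid shut, gripper clear. Next I estimate the marker angle from the side and wrist views.

```bash
cat > mk.py <<'E'
from h import *
from scipy.optimize import minimize_scalar, least_squares
rd=[.4728,-.1690,np.radians(-34.17)]
def red(n,rect):
    m,p,d=load(n); x0,y0,x1,y1=rect; hsv=cv2.cvtColor(p,cv2.COLOR_RGB2HSV)
    k=(cv2.inRange(hsv,(0,140,70),(8,255,255))|cv2.inRange(hsv,(172,140,70),(180,255,255)))
    msk=np.zeros_like(k); msk[y0:y1,x0:x1]=k[y0:y1,x0:x1]
    op=cv2.morphologyEx(msk,cv2.MORPH_OPEN,np.ones((3,3),np.uint8))
    return m,msk,op
def cen(o):
    ys,xs=np.nonzero(o); return np.array([xs.mean(),ys.mean()]),len(xs)
E
python3 - <<'E'
from mk import *
for n,rect in(("s13",(245,120,275,145)),("s2",(245,110,275,145)),("side0",(245,120,275,145)),("w13",(405,60,450,105))):
    m,msk,op=red(n,rect); c,k=cen(op); print(n,c,k)
    for rr in(.133,.130):
        f=lambda a:np.linalg.norm(proj(m,marc(rd,a,r=rr))[0]-c)
        s=minimize_scalar(f,bounds=(.2,1),method="bounded");print(rr,s.x,s.fun)
    for a in (.4,.5,.6,.7): print(a,proj(m,marc(rd,a,r=.133)).round(1))
m,p,d=load("s13")
im=np.ascontiguousarray(cv2.resize(p[110:180,240:310],None,fx=8,fy=8,interpolation=cv2.INTER_CUBIC)[:,:,::-1])
for a in np.arange(0,1.31,.1):
    q=((proj(m,marc(rd,a))[0]-[240,110]+.5)*8).astype(int); cv2.circle(im,tuple(q.tolist()),3,(0,255,0),-1)
q=((proj(m,tow(rd,[[.23,.096,.083]]))[0]-[240,110]+.5)*8).astype(int); cv2.circle(im,tuple(q.tolist()),4,(255,255,0),-1)
cv2.imwrite("pics/s13m.png",im)
E
```

```text
s13 [258.52631579 133.42105263] 19
0.133 0.5158665746271855 2.0279163363881345
0.13 0.514459779524882 0.9831761898001491
0.4 [[254.4 136.2]]
0.5 [[256.5 132.8]]
0.6 [[259.  129.5]]
0.7 [[261.9 126.5]]
s2 [258.4  132.72] 25
0.133 0.5286811997118168 1.5174500560179511
0.13 0.5271966239856934 0.47287672422015153
0.4 [[254.4 136.2]]
0.5 [[256.5 132.8]]
0.6 [[259.  129.5]]
0.7 [[261.9 126.5]]
side0 [258.  132.5] 12
0.133 0.5272441823453485 1.064460791035392
0.13 0.5257712732860284 0.019866413766333392
0.4 [[254.4 136.2]]
0.5 [[256.5 132.8]]
0.6 [[259.  129.5]]
0.7 [[261.9 126.5]]
w13 [428.35146444  84.84518828] 239
0.133 0.5837563565456194 9.319726470658795
0.13 0.5730790965420862 8.757958475131014
0.4 [[395.7  79. ]]
0.5 [[411.8  77.1]]
0.6 [[430.8  75.3]]
0.7 [[452.8  73.4]]
```

View pics/s13m.png

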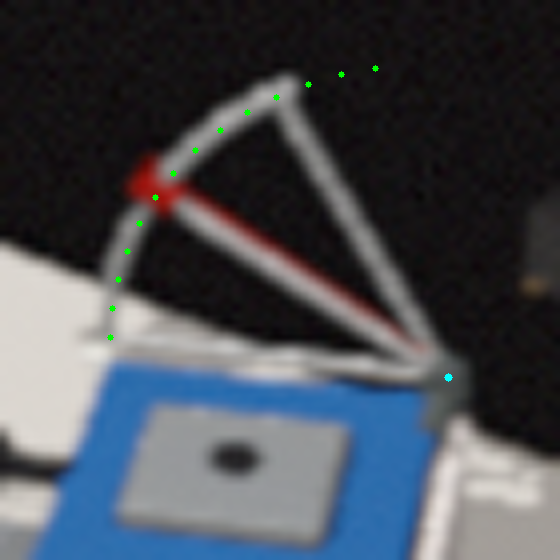

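Run:
```python
from mk import *
m,msk,op=red("w13",(405,60,450,105)); _,p,d=load("w13"); C=cloud(m,d)
Rm,t=T2(rd)
Q=(C-t)@Rm
q=Q[op>0]; q=q[d[op>0]>0]
print(len(q),q.min(0),q.max(0),np.median(q,0))
print("angles",np.percentile(np.arctan2(q[:,2]-.083,.230-q[:,0]),[2,25,50,75,98]), "r",np.percentile(np.hypot(q[:,2]-.083,.230-q[:,0]),[2,50,98]))
# scale & pointer white pixels
hs=p.astype(int)
w=(p.min(2)>150)&(d>0)&(Q[...,2]>.06)&(abs(Q[...,1]-.09)<.02)&(Q[...,0]>.08)&(Q[...,0]<.25)
print(w.sum(),Q[w].mean(0),Q[w].min(0),Q[w].max(0))
g=(d>0)&(Q[...,2]>.06)&(Q[...,1]>.075)&(Q[...,1]<.12)&(Q[...,0]>.08)&(Q[...,0]<.25)
print(Q[g].min(0),Q[g].max(0))
cv2.imwrite("pics/w13m.png",cv2.resize(p[60:120,340:460],None,fx=6,fy=6,interpolation=cv2.INTER_CUBIC)[:,:,::-1])
```

```text
239 [0.11568761 0.08278635 0.14812541] [0.13060409 0.10008061 0.15710806] [0.12158068 0.08838422 0.15349183]
angles [0.5540831  0.57671952 0.57980989 0.58235425 0.58691501] r [0.12012501 0.1295792  0.13414139]
105 [0.10803323 0.07871587 0.08646113] [0.09975715 0.07378425 0.07504537] [0.23994044 0.0908459  0.18597997]
[0.09525815 0.07500168 0.07184314] [0.23990539 0.10096191 0.18816918]
```

View pics/w13m.png

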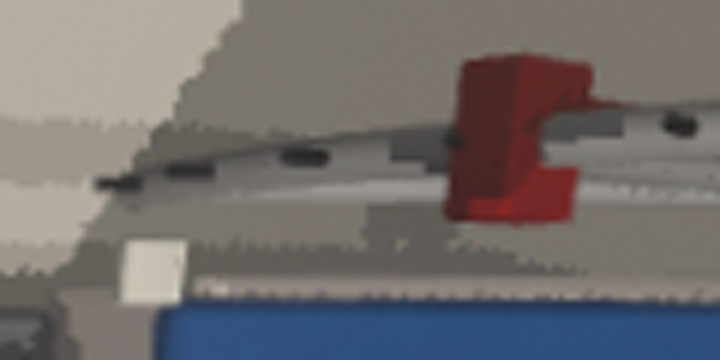

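The wrist view shows the rider at (505,140) in the crop and the white pointer at (153,270). The marker angle is about 0.55 rad; I'll refine it by comparing pointer and marker directly once the lid is up. Next is the handle grasp, starting with the joint range for the turn.

Run:
```python
from st import *
o=r.observe(); print(o["qpos"].round(3))
rd=[.4728,-.1690,np.radians(-34.17)]
h=tow(rd,[[.08,0,.083]])[0]; print("handle",h)
toolmove(o,[h[0],h[1],.19],np.radians(145.83)); toolmove(o,[h[0],h[1],.19],np.radians(-34.17))
# handle measure from w13 depth: dark pixels
m,p,d=load("w13"); C=cloud(m,d); Rm,t=T2(rd); Q=(C-t)@Rm
k=(d>0)&(Q[...,2]>.06)&(Q[...,0]>.06)&(Q[...,0]<.096)&(abs(Q[...,1])<.03)
q=Q[k]; print("handle pts",len(q),np.percentile(q,[2,50,98],axis=0).round(4))
```

```text
[ 0.455  0.364 -0.291  1.932  0.135  0.864 -0.505]
handle [ 0.53898998 -0.21393202  0.083     ]
tcp [ 0.4719 -0.1693  0.1855] yaw 55.68 F [-0.2 -0.6 -0.9] w 42.4 t 8.73
tool shift cm [ 0.1   8.06 -0.45] turn -1.573
tcp [ 0.4719 -0.1693  0.1855] yaw 55.68 F [-0.2 -0.6 -0.9] w 42.4 t 8.73
tool shift cm [ 0.1   8.06 -0.45] turn 1.568
handle pts 1214 [[ 0.0601 -0.012   0.0834]
 [ 0.0641  0.0108  0.2931]
 [ 0.094   0.0122  0.3093]]
```

>>> step_arm:
  moves:
    - [-0.1,[0,0,-1],0.12]
    - [-0.1,[0,0,0],0.12]
    - [-0.1,[0,0,0],0.12]
    - [-0.1,[0,0,0],0.12]
    - [-0.1,[0,0,0],0.12]

```text
time: 9.15
tcp_pos: [0.4715, -0.1691, 0.1944]
tool_rot: [-0.0, 0.983, 0.182, -0.001]
ft_force: [0.7, -0.3, -0.9]
width: 0.451
```

>>> step_arm:
  moves:
    - [-0.1,[0,0,0],0.12]
    - [-0.1,[0,0,0],0.12]
    - [-0.1,[0,0,0],0.12]
    - [-0.1,[0,0,0],0.12]
    - [-0.1,[0,0,0],0.12]

```text
time: 9.57
tcp_pos: [0.4715, -0.1691, 0.1944]
tool_rot: [-0.0, 0.993, -0.117, -0.001]
ft_force: [-0.4, -0.2, -0.7]
width: 0.446
```

>>> step_arm:
  moves:
    - [-0.1,[0,0,0],0.12]
    - [-0.1,[0,0,0],0.12]
    - [-0.1,[0,0,0],0.12]
    - [-0.1,[0,0,0],0]
    - [-0.1,[0,0,0],0]

```text
time: 9.98
tcp_pos: [0.4718, -0.169, 0.1948]
tool_rot: [0.0, 0.958, -0.288, -0.001]
ft_force: [-0.4, -0.5, -0.7]
width: 0.45
```

Run:
```python
from st import *
o=r.observe(); print(o["qpos"].round(3))
toolmove(o,[.5390,-.2139,.16],np.radians(-34.17))
```

```text
[ 0.192  0.341  0.042  1.934 -0.018  0.868 -1.911]
tcp [ 0.4718 -0.169   0.1948] yaw -33.46 F [-0.4 -0.5 -0.7] w 38.2 t 9.98
tool shift cm [8.09 0.04 3.47] turn 0.012
```

>>> step_arm:
  moves:
    - [-0.1,[2.7,0,1.5],0.012]
    - [-0.1,[2.7,0,2],0]
    - [-0.1,[2.7,0,2],0]
    - [-0.1,[0,0,1.5],0]
    - [-0.1,[0,0,0.5],0]

```text
time: 10.4
tcp_pos: [0.5382, -0.2149, 0.1174]
tool_rot: [-0.0, 0.956, -0.294, -0.002]
ft_force: [-0.6, 0.9, 0.2]
width: 0.447
```

Run:
```python
from snap import *
o=r.observe(); toolmove(o,[.5390,-.2139,.04],np.radians(-34.17)); snap("wrist","w14"); 
m,p,d=load("w14"); C=cloud(m,d); M=tool(o); Q=(C-o["tcp_pos"])@M
k=(d>0)&(Q[...,2]>-.01)&(Q[...,2]<.05)&(abs(Q[...,0])<.03)&(abs(Q[...,1])<.03)
q=Q[k]; print(len(q),np.percentile(q,[2,50,98],axis=0).round(4))
snap("side","s14"); overlay("s14","pics/s14z.png",(185,110,310,220),6)
```

```text
tcp [ 0.5382 -0.2149  0.1174] yaw -34.19 F [-0.6  0.9  0.2] w 38.0 t 10.4
tool shift cm [ 0.04 -0.14  7.74] turn -0.0
1230 [[-0.0062 -0.013   0.0245]
 [ 0.0072 -0.0003  0.0284]
 [ 0.0295  0.013   0.0331]]
```

View pics/w14.png

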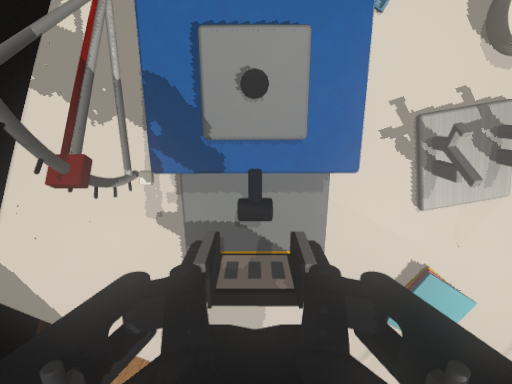

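View pics/s14z.png

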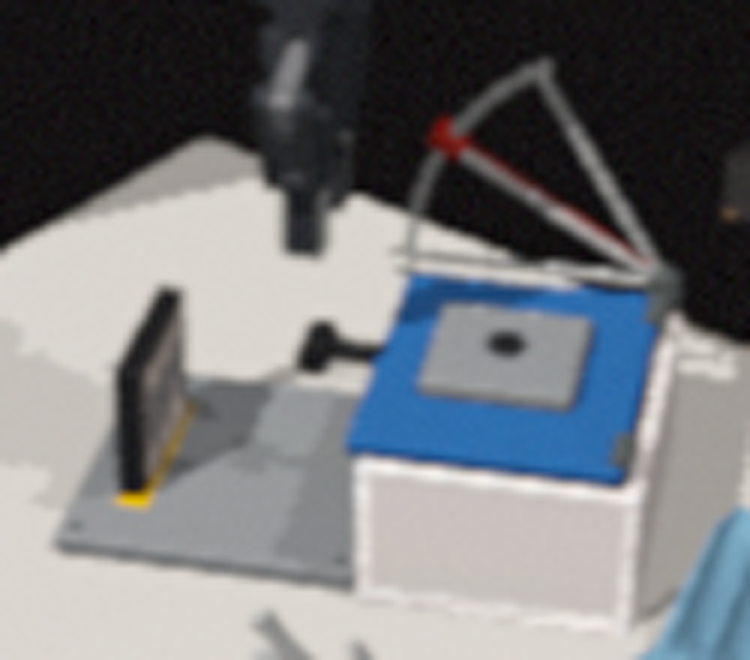

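Run:
```python
from st import *
m,p,d=load("w14"); M=tool(r.observe()); t=np.array([.5382,-.2149,.1174])
for v in (198,209,220): print(v,((onz(m,[(255,v)],.086)-t)@M*1000).round(1))
cv2.imwrite("pics/w14h.png",cv2.resize(p[150:310,180:330],None,fx=4,fy=3.7,interpolation=cv2.INTER_CUBIC)[:,:,::-1])
toolmove(r.observe(),[.5390,-.2139,.04],np.radians(-34.17))
```

```text
198 [[10.1  0.4 31.4]]
209 [[ 1.5  0.4 31.4]]
220 [[-7.3  0.4 31.4]]
tcp [ 0.5381 -0.2144  0.1195] yaw -34.24 F [ 1.  -0.4  0.4] w 38.8 t 10.5
tool shift cm [ 0.07 -0.1   7.95] turn -0.001
```

View pics/w14h.png

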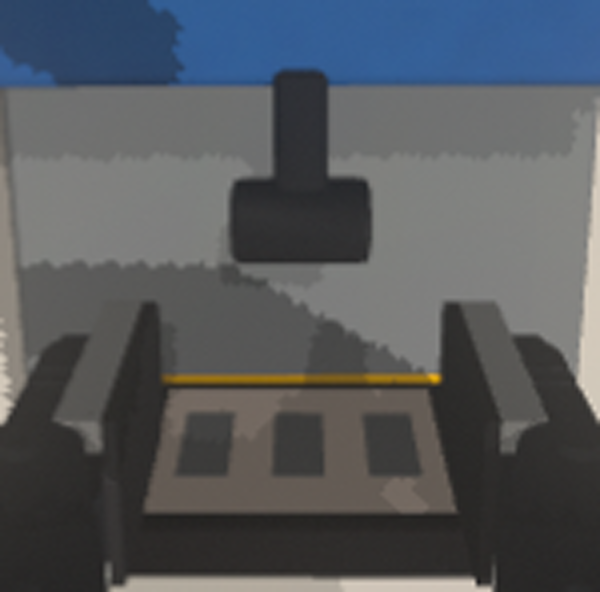

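Handle centred between the fingers (bar at (300,220) in the crop). Descending onto it.

>>> step_arm:
  moves:
    - [-0.1,[0.12,0,2.5],0]
    - [-0.1,[0,0,2.5],0]
    - [-0.1,[0,0,2.0],0]
    - [-0.1,[0,0,0.8],0]
    - [-0.1,[0,0,0],0]

```text
time: 10.92
tcp_pos: [0.5395, -0.215, 0.0421]
tool_rot: [-0.0, 0.956, -0.295, -0.001]
ft_force: [-0.3, -0.4, 0.0]
width: 0.448
```

Run:
```python
from snap import *
o=r.observe(); toolmove(o,[.5390,-.2139,.04],np.radians(-34.17)); m,p,d=snap("wrist","w15"); 
cv2.imwrite("pics/w15h.png",cv2.resize(p[110:310,160:350],None,fx=4,fy=3,interpolation=cv2.INTER_CUBIC)[:,:,::-1])
snap("side","s15"); overlay("s15","pics/s15z.png",(185,110,310,220),6)
```

```text
tcp [ 0.5395 -0.215   0.0421] yaw -34.31 F [-0.3 -0.4  0. ] w 38.1 t 10.92
tool shift cm [-0.1  -0.06  0.21] turn -0.002
```

View pics/w15h.png

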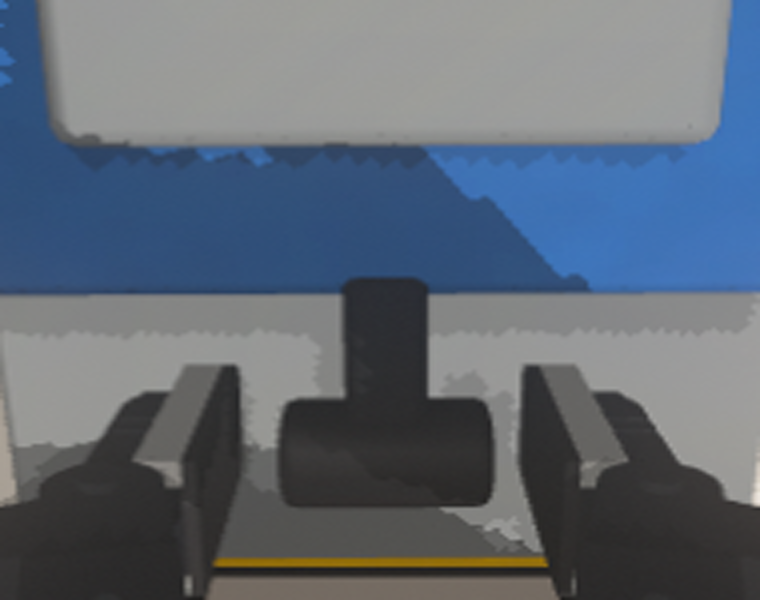

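View pics/s15z.png

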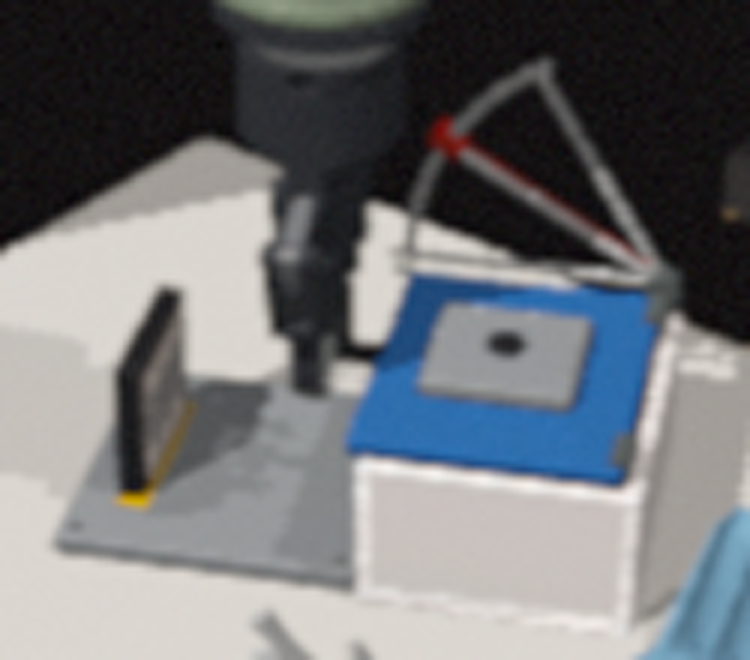

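>>> step_arm:
  moves:
    - [-0.3,[0,0.08,0],0]
    - [-0.6,[0,0,0],0]
    - [-1,[0,0,0],0]
    - [-1,[0,0,0],0]
    - [-1,[0,0,0],0]
  newtons: 40

```text
time: 11.43
tcp_pos: [0.5405, -0.2164, 0.0438]
tool_rot: [0.0, 0.955, -0.296, 0.001]
ft_force: [-1.3, 0.1, 10.0]
width: 0.292
```

Handle gripped (24.8 mm). Lifting along the arc of 150 mm radius.

>>> step_arm:
  moves:
    - [-1,[0.02,0,-0.75],0]
    - [-1,[0.055,0,-0.75],0]
    - [-1,[0.1,0,-0.74],0]
    - [-1,[0.13,0,-0.74],0]
    - [-1,[0.17,0,-0.73],0]

```text
time: 11.85
tcp_pos: [0.544, -0.2188, 0.0805]
tool_rot: [-0.0, 0.955, -0.296, 0.0]
ft_force: [4.4, -1.2, -7.6]
width: 0.298
```

Run:
```python
from snap import *
o=r.observe(); toolmove(o,[.5390,-.2139,.04],np.radians(-34.17)); m,p,d=snap("wrist","w16")
snap("side","s16"); overlay("s16","pics/s16z.png",(185,110,310,220),6)
```

```text
tcp [ 0.544  -0.2188  0.0805] yaw -34.38 F [ 4.4 -1.2 -7.6] w 25.3 t 11.85
tool shift cm [-0.69 -0.12  4.05] turn -0.004
```

View pics/s16z.png

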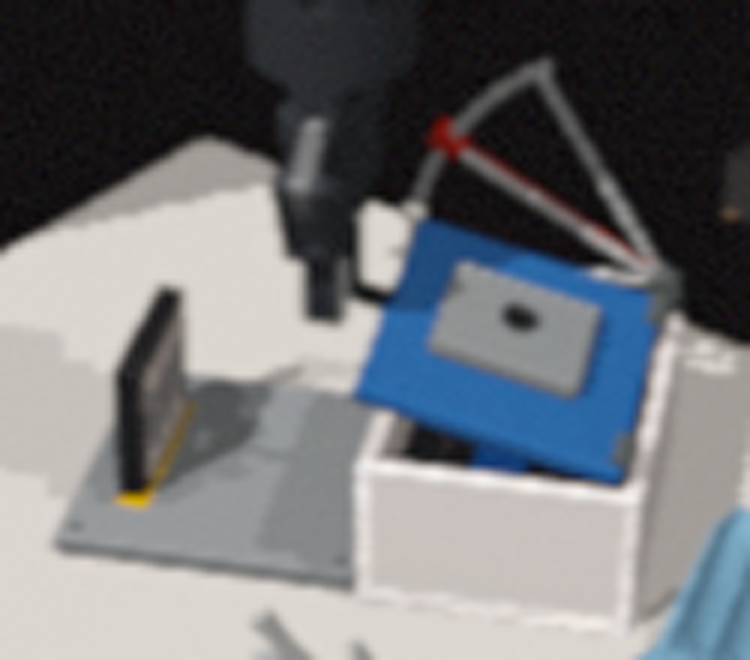

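View pics/w16.png

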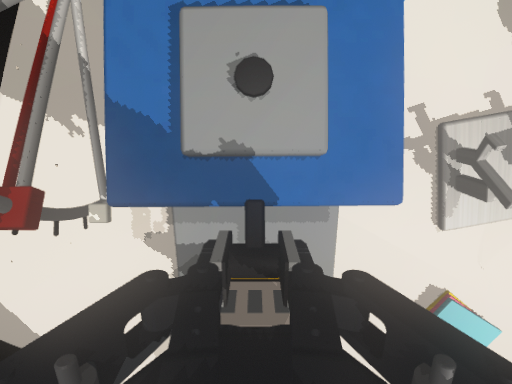

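The lid is following; the pointer is at (413,212) in the side zoom. Continuing.

>>> step_arm:
  moves:
    - [-1,[0.2,0,-0.72],0]
    - [-1,[0.24,0,-0.71],0]
    - [-1,[0.275,0,-0.7],0]
    - [-1,[0.31,0,-0.68],0]
    - [-1,[0.34,0,-0.67],0]

```text
time: 12.37
tcp_pos: [0.5549, -0.2263, 0.1148]
tool_rot: [-0.0, 0.955, -0.296, -0.0]
ft_force: [3.9, 2.4, -8.7]
width: 0.294
```

>>> step_arm:
  moves:
    - [-1,[0,0,0],0]
    - [-1,[0,0,0],0]

```text
time: 12.53
tcp_pos: [0.5549, -0.2263, 0.1146]
tool_rot: [-0.0, 0.955, -0.296, -0.0]
ft_force: [1.6, 4.6, -6.5]
width: 0.291
```

```bash
cat > look.py <<'E'
import sys
from snap import *
k=sys.argv[1]
o=r.observe(); toolmove(o,[.5405,-.2164,.0438],np.radians(-34.17)); snap("wrist","w"+k)
m,p,d=snap("side","s"+k); im=cv2.resize(p[110:200,225:310],None,fx=8,fy=6.6,interpolation=cv2.INTER_CUBIC)[:,:,::-1]; cv2.imwrite(f"pics/s{k}z.png",im)
E
python3 look.py 17
```

```text
tcp [ 0.5549 -0.2263  0.1146] yaw -34.39 F [ 1.6  4.6 -6.5] w 24.8 t 12.53
tool shift cm [-1.74  0.    7.08] turn -0.004
```

View pics/s17z.png

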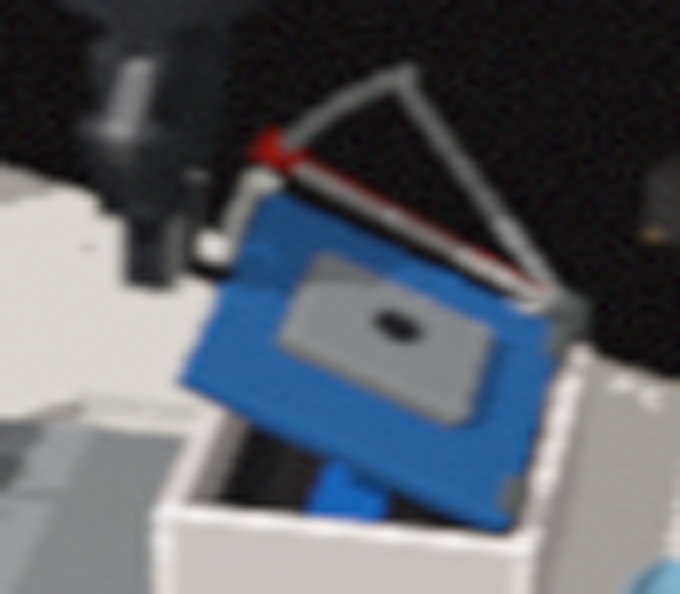

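View pics/w17.png

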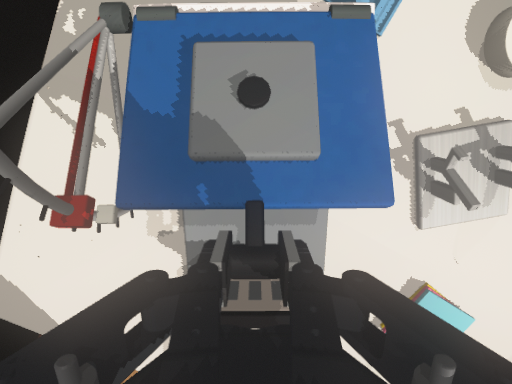

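```bash
cat > ang.py <<'E'
import sys
from mk import *
def ang(n):
    m,p,d=load(n); C=cloud(m,d); Rm,t=T2(rd); Q=(C-t)@Rm
    hsv=cv2.cvtColor(p,cv2.COLOR_RGB2HSV)
    b=(cv2.inRange(hsv,(100,150,60),(118,255,255))>0)&(d>0)&(abs(Q[...,1])<.075)&(Q[...,0]>.08)&(Q[...,0]<.24)&(Q[...,2]>.09)
    q=Q[b]; 
    for _ in range(3):
        A=np.c_[q[:,:2],np.ones(len(q))]; k=np.linalg.lstsq(A,q[:,2],rcond=None)[0]; e=q[:,2]-A@k; q=q[abs(e)<2.5*np.std(e)+1e-4]
    th=-np.arctan(k[0]); print(n,"lid plane angle",th,"yslope",k[1],"std",np.std(e),len(q))
    # height of top surface above hinge line along normal
    rx,rz=q[:,0]-.230,q[:,2]-.083; print(" normal offset of lid top from hinge",np.mean(rx*np.sin(th)+rz*np.cos(th)))
    r=((cv2.inRange(hsv,(0,130,50),(8,255,255))|cv2.inRange(hsv,(172,130,50),(180,255,255)))>0)&(d>0)&(Q[...,1]>.07)&(Q[...,1]<.12)&(Q[...,0]>.09)&(Q[...,0]<.25)&(Q[...,2]>.08)
    q=Q[r]; rr=np.hypot(q[:,0]-.23,q[:,2]-.083); a=np.arctan2(q[:,2]-.083,.23-q[:,0])
    for lo,hi in((.03,.06),(.06,.09),(.09,.115),(.115,.15)):
        s=(rr>lo)&(rr<hi); 
        if s.sum()>3: print(" red r",lo,hi,s.sum(),"ang",np.percentile(a[s],[5,50,95]).round(3),"y",np.percentile(q[s,1],[5,50,95]).round(4))
    s=(rr<.112)&(rr>.03)
    if s.sum()>10:
        k=np.polyfit(q[s,0],q[s,2],1); print(" bar slope angle",-np.arctan(k[0]),"intercept at hinge",np.polyval(k,.23))
    w=(p.min(2)>125)&(p.max(2)-p.min(2)<40)&(d>0)&(abs(Q[...,1]-.082)<.012)&(np.hypot(Q[...,0]-.23,Q[...,2]-.083)<.135)&(np.hypot(Q[...,0]-.23,Q[...,2]-.083)>.095)&(Q[...,2]>.1)
    q=Q[w]
    if len(q)>5:
        a=np.arctan2(q[:,2]-.083,.23-q[:,0]); rr=np.hypot(q[:,0]-.23,q[:,2]-.083)
        print(" white",len(q),"ang",np.percentile(a,[5,50,95]).round(3),"r",np.percentile(rr,[5,50,95]).round(3),"y",np.percentile(q[:,1],[5,50,95]).round(3))
for n in sys.argv[1:]: ang(n)
E
python3 ang.py w17 s17 w16 w14 s14
python3 - <<'E'
from h import *
_,p,d=load("w17"); cv2.imwrite("pics/w17m.png",cv2.resize(p[170:250,30:150],None,fx=6,fy=6,interpolation=cv2.INTER_CUBIC)[:,:,::-1])
E
```

```text
w17 lid plane angle 0.4720068397205992 yslope -0.0012211576209692765 std 0.0006366667383654298 24460
 normal offset of lid top from hinge 0.0037885879769231057
 red r 0.03 0.06 251 ang [0.568 0.595 0.628] y [0.0939 0.0951 0.0968]
 red r 0.06 0.09 109 ang [0.568 0.582 0.599] y [0.0941 0.0953 0.0965]
 red r 0.09 0.115 11 ang [0.559 0.567 0.574] y [0.0945 0.0948 0.096 ]
 red r 0.115 0.15 629 ang [0.571 0.582 0.591] y [0.083  0.0878 0.0985]
 bar slope angle 0.5474225165398964 intercept at hinge 0.08557209558078913
 white 639 ang [0.424 0.501 0.699] r [0.098 0.123 0.13 ] y [0.074 0.081 0.093]
s17 lid plane angle 0.4642654301823377 yslope 0.002457656783667439 std 0.001415073323007048 707
 normal offset of lid top from hinge 0.004245231392726077
 red r 0.115 0.15 25 ang [0.523 0.574 0.594] y [0.0776 0.0873 0.0981]
 white 12 ang [0.157 0.484 0.496] r [0.124 0.128 0.132] y [0.071 0.083 0.092]
w16 lid plane angle 0.23648121973924097 yslope -0.00025581564114837696 std 0.0006277183873036106 31146
 normal offset of lid top from hinge 0.0037163733964255515
 red r 0.03 0.06 425 ang [0.568 0.594 0.6
[... 614 characters left out ...]
0.0964]
 red r 0.09 0.115 184 ang [0.559 0.57  0.58 ] y [0.0937 0.0952 0.0966]
 red r 0.115 0.15 679 ang [0.574 0.582 0.59 ] y [0.0835 0.0886 0.0988]
 bar slope angle 0.5477355291492536 intercept at hinge 0.08545367604718579
 white 43 ang [0.241 0.545 0.833] r [0.114 0.128 0.134] y [0.086 0.09  0.093]
s14 lid plane angle -0.0006023375111854818 yslope 0.001416605678802224 std 0.00042532628317780495 51
 normal offset of lid top from hinge 0.007515420658428978
 red r 0.115 0.15 28 ang [0.534 0.574 0.597] y [0.0811 0.0858 0.0972]
  ret = _var(a, axis=axis, dtype=dtype, out=out, ddof=ddof,
  arrmean = um.true_divide(arrmean, div, out=arrmean,
  ret = ret.dtype.type(ret / rcount)
  return _methods._mean(a, axis=axis, dtype=dtype,
  ret = ret.dtype.type(ret / rcount)
```

View pics/w17m.png

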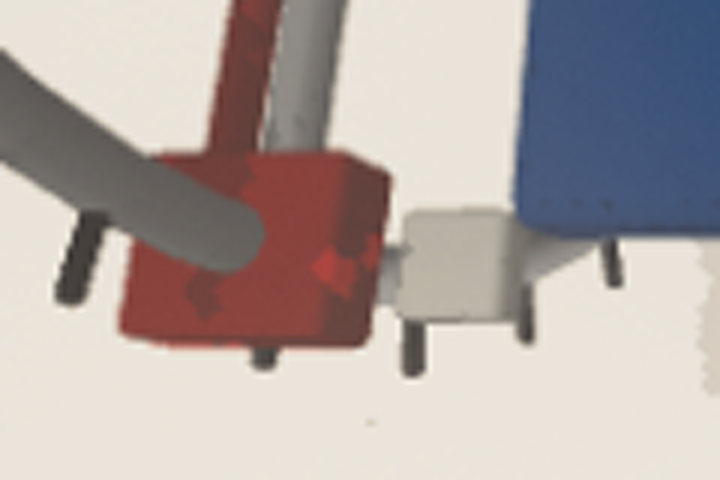

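Depth fits: lid plane 0.472 rad, red bar slope 0.547, rider and pointer tops 0.582 and 0.501. The lid needs about +0.077 rad.

>>> step_arm:
  moves:
    - [-1,[0.15,0,-0.3],0]
    - [-1,[0.19,0,-0.34],0]
    - [-1,[0.22,0,-0.37],0]
    - [-1,[0,0,0],0]
    - [-1,[0,0,0],0]

```text
time: 13.05
tcp_pos: [0.5597, -0.2296, 0.1246]
tool_rot: [-0.0, 0.955, -0.296, 0.0]
ft_force: [4.3, 3.4, -8.8]
width: 0.291
```

```bash
python3 look.py 18; python3 ang.py w18 s18 w13 2>/dev/null;python3 - <<'E'
from h import *
_,p,d=load("w18"); cv2.imwrite("pics/w18m.png",cv2.resize(p[160:250,30:150],None,fx=6,fy=6,interpolation=cv2.INTER_CUBIC)[:,:,::-1])
E
```

```text
tcp [ 0.5597 -0.2296  0.1246] yaw -34.38 F [ 4.3  3.4 -8.8] w 24.7 t 13.05
tool shift cm [-2.33 -0.    8.08] turn -0.004
w18 lid plane angle 0.5460049163787938 yslope -0.001308007229153585 std 0.0006516410077195083 20838
 normal offset of lid top from hinge 0.0037841385805554633
 red r 0.03 0.06 209 ang [0.576 0.6   0.631] y [0.0939 0.0953 0.0969]
 red r 0.06 0.09 54 ang [0.573 0.585 0.603] y [0.0946 0.0956 0.0966]
 red r 0.115 0.15 603 ang [0.563 0.582 0.591] y [0.0832 0.0882 0.0986]
 bar slope angle 0.5522029709359818 intercept at hinge 0.08551689244271857
 white 631 ang [0.223 0.567 0.792] r [0.099 0.124 0.13 ] y [0.074 0.082 0.093]
s18 lid plane angle 0.5440539933414713 yslope 0.0024111194725408014 std 0.00157539126867369 707
 normal offset of lid top from hinge 0.0036711876944721306
 red r 0.115 0.15 17 ang [0.534 0.582 0.595] y [0.0823 0.0905 0.0979]
 white 9 ang [0.409 0.54  0.583] r [0.126 0.127 0.129] y [0.074 0.08  0.092]
w13 lid plane angle -0.0 yslope 0.0 std nan 0
 normal offset of lid top from hinge nan
 red r 0.03 0.06 16 ang [0.582 0.603 0.64 ] y [0.0944 0.0948 0.0963]
 red r 0.115 0.15 279 ang [0.558 0.58  0.586] y [0.0832 0.0898 0.0997]
 bar slope angle 0.5292337945122562 intercept at hinge 0.08625336944244796
 white 167 ang [0.727 0.852 0.926] r [0.127 0.128 0.13 ] y [0.09  0.091 0.092]
```

View pics/w18m.png

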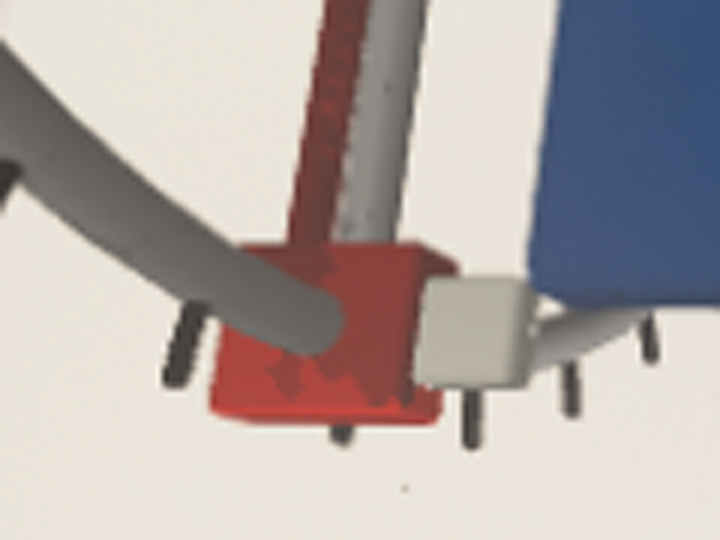

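View pics/s18z.png

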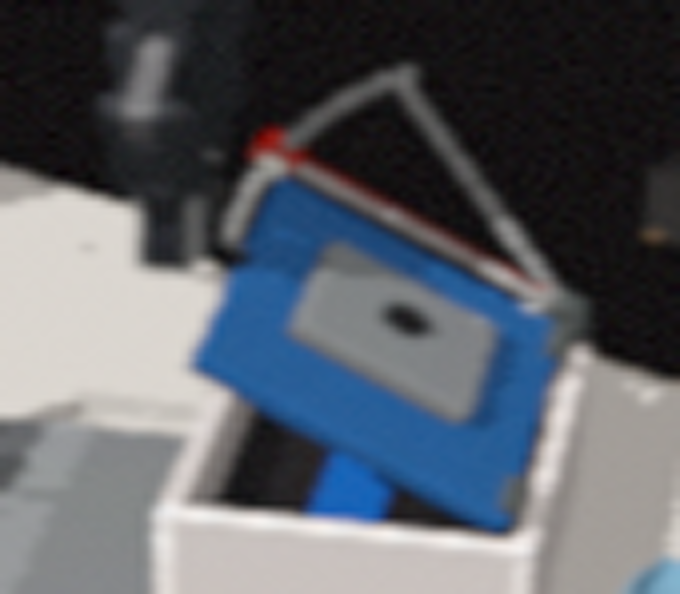

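```bash
sed -i 's/(Q\[...,2\]>.09)$/(Q[...,2]>.075)/' ang.py; python3 ang.py w14 w15 w13 s14 s13 top0 2>/dev/null | grep -A1 plane
python3 - <<'E'
from mk import *
# pointer vs rider in wrist w18/w17: select by pixel boxes
for n,boxP,boxR in(("w18",(102,207,116,223),(68,213,96,226)),("w17",(98,206,112,222),(55,200,90,226))):
    m,p,d=load(n); C=cloud(m,d); Rm,t=T2(rd); Q=(C-t)@Rm
    for nm,b in(("ptr",boxP),("rider",boxR)):
        q=Q[b[1]:b[3],b[0]:b[2]].reshape(-1,3); c=p[b[1]:b[3],b[0]:b[2]].reshape(-1,3).astype(int)
        s=(c[:,0]-c[:,1]>50) if nm=="rider" else (c.min(1)>140)&(c.max(1)-c.min(1)<40)
        q=q[s]; a=np.arctan2(q[:,2]-.083,.23-q[:,0]); rr=np.hypot(q[:,0]-.23,q[:,2]-.083)
        # local slope
        k=np.linalg.lstsq(np.c_[q[:,:2],np.ones(len(q))],q[:,2],rcond=None)[0]
        for th in (.549,): print(n,nm,len(q),"ang",np.percentile(a,[5,50,95]).round(3),"r",np.percentile(rr,[5,50,95]).round(4),"y",np.percentile(q[:,1],[5,95]).round(3),"face slope",-np.arctan(k[0]).round(3))
E
```

```text
w14 lid plane angle -0.001153721486543643 yslope 0.00039056037428340795 std 0.0006714590870803131 21956
 normal offset of lid top from hinge 0.003630326772786467
--
w15 lid plane angle -0.0012469822650996438 yslope 0.0005999360775934548 std 0.0006263760742599043 36401
 normal offset of lid top from hinge 0.003653414413409117
--
w13 lid plane angle -0.0012898447945731374 yslope 0.0007550166488462934 std 0.0006674488441357632 9754
 normal offset of lid top from hinge 0.003514372499315419
--
s14 lid plane angle 0.00045663920000183503 yslope 0.0028482343355483997 std 0.0014568438284116572 732
 normal offset of lid top from hinge 0.004670154023447371
--
s13 lid plane angle 0.0001980079564990261 yslope 0.0018849820563485165 std 0.0014889344805637781 739
 normal offset of lid top from hinge 0.004563727135638611
--
top0 lid plane angle -0.0014365118879549707 yslope 0.00228839147187479 std 0.0016212529891401512 1729
 normal offset of lid top from hinge 0.004357446649465921
w18 ptr 216 ang [0.563 0.572 0.581] r [0.1215 0.1254 0.1294] y [0.074 0.081] face slope 0.508
w18 rider 273 ang [0.574 0.582 0.591] r [0.1257 0.1292 0.1316] y [0.084 0.098] face slope -0.999
w17 ptr 223 ang [0.49  0.499 0.506] r [0.1215 0.1255 0.1293] y [0.075 0.082] face slope -0.404
w17 rider 534 ang [0.571 0.582 0.591] r [0.1211 0.1286 0.133 ] y [0.083 0.097] face slope -0.047
```

The lid plane fit is unbiased (−0.001 when shut). Lid is 0.546–0.547 and marker 0.547–0.552, so they agree. Last check of tile, marker and bystanders before handing in.

```bash
python3 look.py 19; python3 ang.py w19 s19 2>/dev/null|grep -E "plane|bar|.115"
python3 - <<'E'
from snap import *
m,p,d=load("s19"); cv2.imwrite("pics/s19f.png",cv2.resize(p[130:300,175:345],None,fx=3.5,fy=3.5,interpolation=cv2.INTER_CUBIC)[:,:,::-1])
# difference at bystanders vs initial side view
_,p0,_=load("side0")
cv2.imwrite("pics/s19d.png",np.hstack([p0[225:300,190:320],p[225:300,190:320]]).repeat(3,0).repeat(3,1)[:,:,::-1])
E
```

```text
tcp [ 0.5597 -0.2295  0.1244] yaw -34.39 F [ 3.2  3.1 -8.3] w 24.8 t 13.15
tool shift cm [-2.32 -0.    8.06] turn -0.004
w19 lid plane angle 0.545689107597673 yslope -0.0013393054166298268 std 0.0006438526768322286 22296
 red r 0.09 0.115 24 ang [0.557 0.564 0.575] y [0.0935 0.0946 0.0961]
 red r 0.115 0.15 601 ang [0.565 0.582 0.591] y [0.0832 0.0883 0.0986]
 bar slope angle 0.5428179693011342 intercept at hinge 0.08591382590388585
s19 lid plane angle 0.5453949379335521 yslope 0.0027013778863826388 std 0.0015239895080256718 743
 red r 0.115 0.15 17 ang [0.535 0.572 0.59 ] y [0.0834 0.0932 0.0994]
```

View pics/s19f.png

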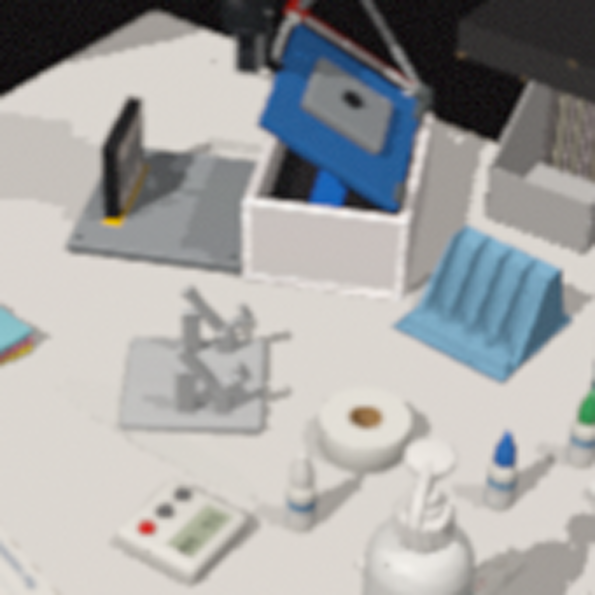

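View pics/s19d.png

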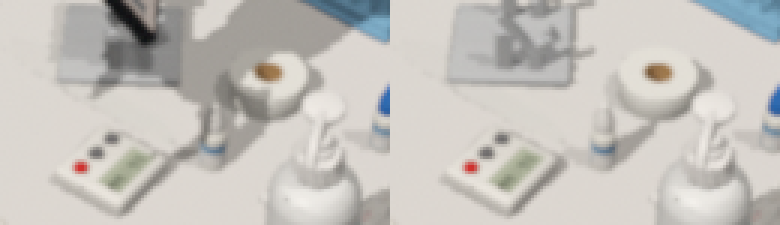

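View pics/w19.png

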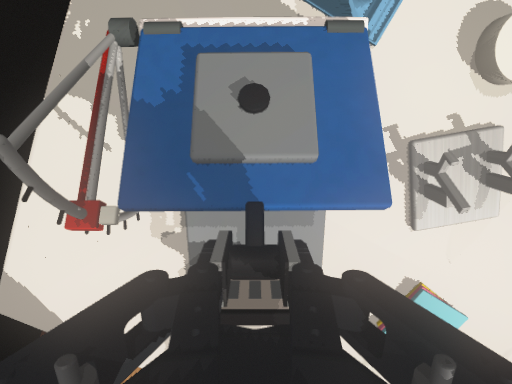

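The tile is standing on the stripe ((122,160) in the side crop). The bystanders are where they started, and the pointer is beside the marker (wrist (108,214) against (85,214)). The lid is steady, so I'm handing in.

```bash
python3 -c "
from cell import r
print(r.sign_off())"
```

```text
the job is handed in; nothing more can be done
None
```

The job is handed in at about 13.2 s: the tile stands released on the yellow stripe, and the gripper holds the lid by its bar handle with the pointer at the red marker. `sign_off()` gave no verdict.

**What I did:**
- I drew the tile along its slope out of the cradle hooks and let it come upright in the pads.
- I set it on the stripe and released it with the lid still shut.
- I then lifted the lid along its arc, and the gripper is still holding it.

**Last checks:**

| Check | Result |
|---|---|
| Lid angle | 0.545–0.546 rad from wrist and side depth (about −0.001 to 0 when shut) |
| Marker angle | about 0.55 rad (0.543–0.552 across fits) |
| Tile | upright, centred along the stripe, about 1 mm off its centre line toward the front |
| Timer, dropper, label roll | look the same in the side view as at the start |
| Marker | its readings stayed the same before and after the lift |

**What disagreed:**
- **Fingertips:** the cameras put them about 25 mm behind the reported TCP, not at it. I used the camera values.
- **Lid angle from arm motion:** this came out near 0.567 rad, probably from slack in the grip. I trusted the camera fits.
- **First touchdown:** the tile met the deck earlier than expected. The wrist force reached about 40 N, pressing through the tile rather than the gripper body, and I eased off at once. That is the same figure as the 40 N limit on what the arm or gripper body presses.

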